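# Lock a strip tile into the edge-polishing jig

### The arm

A 6-joint arm with a two-finger parallel gripper is mounted at the origin on the work surface. World frame = base frame: x ahead of the robot, y to its left, z up, the work surface at z = 0. Lengths are in m, angles in rad, forces in N, time in s.
With the tool pointing down it reaches from about 0.4 to 0.925 m from the base axis. Payload 12.5 kg.
Tool frame: the origin (TCP) lies at the very end of the fingers, on their centre line; the grasp point (between the pads) lies 19 mm behind it; z points along the fingers, y is the line along which they close (so a half turn about z gives the same grasp; the last joint's range is limited). The gripper opens to 95 mm and grips with 3 to 60 N. Pads are 20 mm wide; open, the fingers measure 119 mm over their backs; the gripper's body (75 mm by 180 mm) begins 59 mm behind the grasp point.
Start: joints at [1.047, 0.491, 1.559, -0, 1.092, -0.106], TCP at [0.254, 0.571, 0.215] pointing down, gripper open.
Joint ranges: [-3.1, 3.1], [-0.84, 2.19], [0.05, 2.79], [-1.13, 4.28], [0.06, 2.93], [-2.69, 2.69]. Speed limits (rad/s): [2.22, 2.22, 2.79, 3.14, 3.14, 3.14].

### API

Orientations are given as a unit quaternion [w, x, y, z].
In Python, from station import telemetry, camera, manip gives the robot as it stands. The module is installed in compiled form; this text tells all that it offers.
- The arm moves only by the tool arm_command, never from a script. Its argument "increments" is a list of rows, each an object of numbers: "wx", "wy", "wz": the turn, a rotation vector about the tool's x, y, z in rad; "x", "y", "z": the shift along the tool's x, y, z in cm; "fingers": the opening, from 0 (shut) to 1 (fully open). In form: [{"wx": .., "wy": .., "wz": .., "x": .., "y": .., "z": .., "fingers": ..}, ...]. A call has 1 to 5 rows; each row shifts and turns the commanded pose from where the row before left it, along the tool's axes as they then stand; what a row does not reach is not made up. A row lasts 1/8 s, in which the tool goes at most 62.5 mm and 10.7 degrees, less where a joint would pass 70% of its speed; a pose out of reach is approached as far as the arm can. A call with a gripper value outside its range is refused whole. The fingers move at their own pace and stop on an object; "newtons" is the grip in N (left out, the last holds). Time passes only in rows, so rows that do not move let the fingers close. It gives the time, the measured TCP pose, the force, the opening and the grip force at its end, in the units of the state.
- telemetry.get_state(): the state, without advancing time (a new reading comes with each control period).
- camera(name): name is "scene" or "top" or "wrist"; returns a dict with "frame" (480x640x3 uint8, red, green, blue), "fx", "fy", "cx", "cy" (pixels), "rvec" (rotation vector, rad) and "tvec" (3), from world to camera coordinates, as OpenCV has them. Camera axes: x right, y down, z forward; pixel columns grow to the right and rows downward; lengths in m; the calibration is good to about 2 mm. A picture is of the moment at which its call begins. There is no depth.
- manip.hand_in(): hands the job in; it is judged then, once.
The state is a dict: "clock": time; "joint_pos": joint angles; "dq": joint speeds; "joint_efforts": joint torques, N m; "position": TCP position; "tool_rot": TCP orientation; "wrist_force": force on the tool from outside, world axes, zero at the start; "torque": the same for the moment, N m; "opening": finger opening in m; "grasp_force": force on a finger pad.
Only numpy, scipy, OpenCV 4.12 (cv2) and the standard library are available. Lean on these libraries where they do the work, as an engineer would, in place of code of your own. Each camera call takes 0.05 s, during which the arm holds its last target. There are 200 camera calls.

### The job

Get the strip tile ready for edge polishing in the jig on the bench: lay it on the bed and slide it fully home under the lip, then stand the wooden packing block flat on the bed in the gap behind it, and then fold the jig's lever right down over the block. Leave the other things on the bench where they are and let go of everything at the end.

Things in the scene. Friction and masses are not known exactly. Their poses are not given: they have to be found in the camera images.
- jig: grey and aluminium jig, fixed to the bench, 235 x 100 mm. Origin on the bench under its middle; x along the jig to the lip end, y across, z up. On a 10 mm base plate stands a bed 36 mm wide (jig x -50 to +95 mm), flat top at height 30 mm; a wider part can be held by its sides with the fingers straddling the bed
- lip (a point): middle of the lip's free edge, on its underside (jig x = 67, y = 0, height 43.5 mm; axes as the jig). The lip reaches from there to the end stop's face at jig x = 85 mm; its top is at height 49.5 mm. Side cheeks stand 56 mm apart beneath it, with a flared mouth that starts at jig x = 56 mm
- bed (a point): on the bed's top, where the centre of the tile's underside lies when fully home (jig x = 35, y = 0, height 30 mm; axes as the jig). To clear lip and back stop the tile must come down with its centre at jig x = 1 to 17 mm and then slide along +x. With the block in first the tile cannot go in
- gap (a point): on the bed's top, middle of the gap between the back stop and a tile that is home: the block's underside centre goes here (jig x = -32, y = 0, height 30 mm; axes as the jig), with 4 mm of play in all. The back stop's face is at jig x = -49 mm; it is 10 mm thick, 36 mm wide, top at height 42 mm
- tile: strip tile of plain white ceramic, 100 x 50 x 10 mm (x, y, z), lying flat on the bench at the start, about 115 g, the same at both ends. Origin at the centre of its underside
- block: packing block of plain wood, 30 x 44 x 40 mm (x, y, z), about 60 g, standing on the bench at the start. Origin at the centre of its underside; its 30 mm side goes along the jig, its 44 mm side across
- lever (a joint): steel lever at the jig end opposite the lip: 0 rad = folded down over the block, growing as it swings up and back, away from the lip, to 2.4. Starts open, leaning back (1.8 to 2.2); stays where left (about 1.5 N at the handle moves it). Turns about a level axis along the jig's y. Folded down, its 14 mm wide arm lies 1 mm above a seated block
- lever_pivot (a point): the lever's turning axis, at jig frame x = -95 mm, y = 0, height 75 mm, between two clevis plates that reach to height 86 mm
- lever_grip (a point): where to hold the lever: middle of its black rubber handle, 14 mm wide across (along the jig's y), 10 mm thick, 52 mm long. With the lever at 0 it lies 100 mm towards the lip from the pivot and 24 mm above it; it moves on a circle of 103 mm radius about the pivot. Pinched across its 14 mm it can turn between the fingers
- offcut: short tile offcut of the same white ceramic, 50 x 42 x 10 mm, lying flat; not to be used. Origin: centre of its underside
- batten: wooden batten offcut, 125 x 34 x 24 mm, lying flat; not to be used. Origin: centre of its underside
- square: steel and aluminium try square, about 200 x 130 mm, up to 16 mm thick. Origin: centre of its underside (middle of the blade)
- paper_roll: sandpaper roll standing on end, 60 mm diameter, 100 mm tall. Origin: centre of its underside
- pencil: flat dark carpenter's pencil, 175 x 14 x 8 mm. Origin: centre of its underside
- bottle: standing red bottle, 60 mm diameter, 170 mm tall. Origin: centre of its underside
Things that resemble listed ones, but are neither listed nor needed, are in the scene too. Several things look just like the block: the one meant starts farthest from the robot's base.

How it is judged:
By the outcome, as a careful person would: the job done as asked, in the order asked, and still so for the second after the job is handed in, with the robot touching nothing.
It also fails if it takes over 72 s, if anything falls off the work surface, if the arm or the gripper's body presses on something with over 40 N, if the wrist force passes 120 N, or if a joint passes its speed limit or range.

## Working session

There is one attempt and no reset: what is moved stays moved. The work goes in short steps, Python scripts to look and compute and a tool call to move; the robot and the scene stay as the last step left them, time stands still between calls to the robot, and variables do not carry over. Pictures are saved under pics/ and viewed, at most 10 in all, crops included, and the job is handed in when it is done.

Besides the shell and the picture viewer there is one more tool, called after ">>>" as a command line: name --argument value ..., lists and objects as JSON in quotes. arm_command: Moves the arm, as the interface text tells. Its arguments: {"type":"object","properties":{"increments":{"type":"array","items":{"type":"object","properties":{"wx":{"type":"number"},"wy":{"type":"number"},"wz":{"type":"number"},"x":{"type":"number"},"y":{"type":"number"},"z":{"type":"number"},"fingers":{"type":"number"}}}},"newtons":{"type":"number"}},"required":["increments"]}

```bash
mkdir -p pics
cat > h.py <<'E'
import numpy as np, cv2
from station import telemetry, camera, manip
def shot(n,fn=None):
    c=camera(n)
    if fn: cv2.imwrite('pics/'+fn,cv2.cvtColor(c['frame'],cv2.COLOR_RGB2BGR))
    c['R']=cv2.Rodrigues(np.array(c['rvec'],float))[0]; c['t']=np.array(c['tvec'],float).ravel()
    return c
def ray(c,u,v,z):
    d=c['R'].T@np.array([(u-c['cx'])/c['fx'],(v-c['cy'])/c['fy'],1.]); o=-c['R'].T@c['t']
    return o+d*(z-o[2])/d[2]
def proj(c,p):
    q=c['R']@np.array(p,float)+c['t']; return np.array([c['fx']*q[0]/q[2]+c['cx'],c['fy']*q[1]/q[2]+c['cy']])
E
python3 - <<'E'
from h import *
for n in('scene','top'):
    c=shot(n,n+'0.png'); print(n,-c['R'].T@c['t'],c['fx'])
print(telemetry.get_state())
E
```

```text
scene [ 1.2461638  -0.67319925  0.75124511] 557.84396121824
top [0.16481759 0.00754862 1.48982762] 542.4508393739231
{'clock': 0.1, 'joint_pos': array([ 1.04739211e+00,  4.91500634e-01,  1.55934408e+00, -3.31949901e-05,
        1.09170613e+00, -1.05597443e-01]), 'dq': array([-0.00018663, -0.00056965,  0.00013055,  0.00152997, -0.0001011 ,
       -0.00220811]), 'joint_efforts': array([ 2.54312203e-03, -6.13622904e+01, -2.58608043e+01,  6.93728635e-02,
        4.69151745e-02, -8.00562952e-05]), 'position': array([0.25348506, 0.57107476, 0.21413464]), 'tool_rot': array([-1.34202390e-04,  2.07379736e-01,  9.78260403e-01, -4.60154654e-04]), 'wrist_force': array([ 2.16633765, -0.30153292,  0.81884694]), 'torque': array([-0.01788501, -0.00689597,  0.00370554]), 'grasp_force': 0.0, 'opening': 0.09508291178370236}
```

View pics/top0.png

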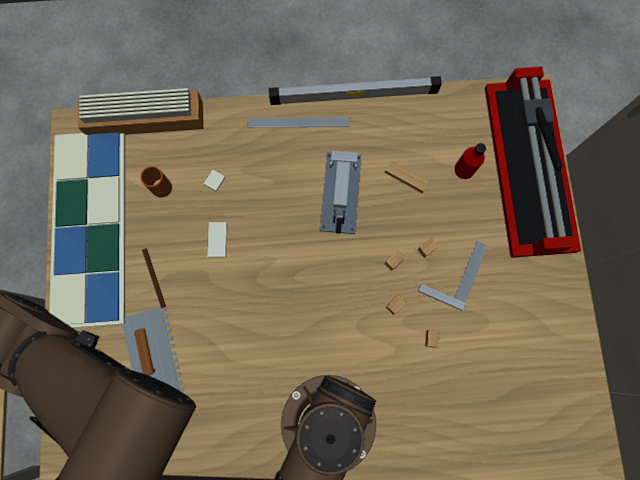

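View pics/scene0.png

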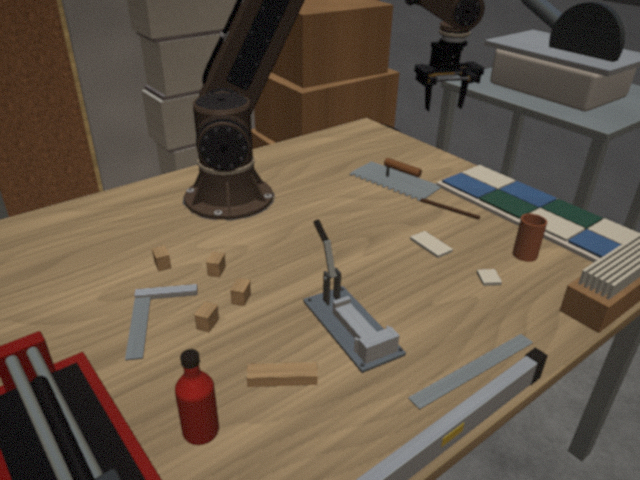

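The top view shows the tile at about (217,239), the jig at (340,192) with its lip end up and lever at (338,222), and four blocks at (428,248), (395,260), (397,304) and (433,338). The scene view agrees, with the lever leaning back toward the robot.

Run:
```python
from h import *
c=shot('top'); f=c['frame']; hsv=cv2.cvtColor(f,cv2.COLOR_RGB2HSV)
def rect(m,x0,y0,x1,y1,z,nm):
    k=np.zeros_like(m);k[y0:y1,x0:x1]=m[y0:y1,x0:x1]
    cs=cv2.findContours(k,0,2)[0]; q=max(cs,key=cv2.contourArea); r=cv2.minAreaRect(q); b=cv2.boxPoints(r)
    w=np.array([ray(c,u,v,z)[:2] for u,v in b]); e=[w[1]-w[0],w[2]-w[1]]
    l=max(e,key=np.linalg.norm)
    print(nm,r[0],w.mean(0).round(4),[np.linalg.norm(i).round(4) for i in e],'long dir deg',np.degrees(np.arctan2(l[1],l[0])).round(1),np.hypot(*w.mean(0)).round(3))
white=((hsv[...,1]<60)&(hsv[...,2]>170)).astype(np.uint8)*255
rect(white,195,210,240,270,.01,'tile')
blue=((hsv[...,1]<80)&(hsv[...,2]>40)).astype(np.uint8)*255
rect(blue,305,140,375,245,.01,'jig')
print(hsv[245,300],hsv[246,428],hsv[258,395],hsv[180,325],hsv[239,217])
for n,(u,v) in dict(a=(428,246),b=(395,259),c=(397,304),d=(433,338)).items():
    p=ray(c,u,v,.03);print(n,p.round(3),np.hypot(*p[:2]).round(3))
```

```text
tile (216.3905792236328, 239.01699829101562) [0.5116 0.2717] [np.float64(0.0993), np.float64(0.0489)] long dir deg -4.2 0.579
jig (340.50347900390625, 191.45863342285156) [ 0.6252 -0.0857] [np.float64(0.2437), np.float64(0.1041)] long dir deg -9.0 0.631
[ 19 101 144] [ 18 113 154] [ 18 112 157] [104  48 106] [ 69   9 195]
a [ 0.443 -0.311  0.03 ] 0.541
b [ 0.414 -0.217  0.03 ] 0.467
c [ 0.291 -0.209  0.03 ] 0.358
d [ 0.194 -0.295  0.03 ] 0.353
```

```bash
cat >> h.py <<'E'
from scipy.spatial.transform import Rotation as Ro
def tool(): 
    s=telemetry.get_state(); q=s['tool_rot']; return np.array(s['position']),Ro.from_quat([q[1],q[2],q[3],q[0]]),s
def plan(path,yaw,ns,rot_first=True,lookdown=True):
    """path: list of world TCP targets, ns rows each; yaw of tool y (deg). Turn spread over first leg."""
    p,R,s=tool(); a=np.radians(yaw)
    yv=np.array([np.cos(a),np.sin(a),0]); 
    if R.as_matrix()[:,1]@yv<0: yv=-yv
    z=np.array([0,0,-1.]); T=Ro.from_matrix(np.c_[np.cross(yv,z),yv,z])
    rv=(R.inv()*T).as_rotvec(); first=True
    for t,n in zip(path,ns):
        d=(np.array(t)-p)/n
        for i in range(n):
            w=rv/n if first else rv*0
            print('xyz',(R.inv().apply(d)*100).round(2),'w',w.round(3)); R=R*Ro.from_rotvec(w)
        p=np.array(t); first=False
E
python3 -c "
from h import *
plan([(.49,.272,.20)],86,[8])"
```

```text
xyz [-4.22 -2.22  0.18] w [-0.    -0.    -0.043]
xyz [-4.12 -2.4   0.18] w [-0.    -0.    -0.043]
xyz [-4.01 -2.58  0.18] w [-0.    -0.    -0.043]
xyz [-3.89 -2.75  0.18] w [-0.    -0.    -0.043]
xyz [-3.77 -2.91  0.18] w [-0.    -0.    -0.043]
xyz [-3.64 -3.08  0.18] w [-0.    -0.    -0.043]
xyz [-3.5  -3.23  0.18] w [-0.    -0.    -0.043]
xyz [-3.36 -3.38  0.18] w [-0.    -0.    -0.043]
```

>>> arm_command --increments '[{"x":-4.2,"y":-2.2,"z":0.2,"wz":-0.043},{"x":-4.1,"y":-2.4,"z":0.2,"wz":-0.043},{"x":-4.0,"y":-2.6,"z":0.2,"wz":-0.043},{"x":-3.9,"y":-2.7,"z":0.2,"wz":-0.043},{"x":-3.8,"y":-2.9,"z":0.2,"wz":-0.043}]'

```text
invalid input at $.increments[0]: expected keys wx, wy, wz, x, y, z, fingers
```

>>> arm_command --increments '[{"x":-3.6,"y":-3.1,"z":0.2,"wz":-0.043},{"x":-3.5,"y":-3.2,"z":0.2,"wz":-0.043},{"x":-3.4,"y":-3.4,"z":0.2,"wz":-0.043},{}]'

```text
invalid input at $.increments[0]: expected keys wx, wy, wz, x, y, z, fingers
```

```bash
python3 -c "
from h import *
c=shot('wrist','w1.png'); print(tool()[0],tool()[1].as_matrix().round(3)); print(-c['R'].T@c['t'],c['R'].round(2),c['fx'])
print(proj(c,[.512,.272,.01]))"
```

```text
[0.2535208  0.57112754 0.21430252] [[-0.914  0.406 -0.   ]
 [ 0.406  0.914 -0.001]
 [ 0.    -0.001 -1.   ]]
[0.1811032  0.60388606 0.38392381] [[ 0.41  0.91 -0.  ]
 [ 0.88 -0.39  0.28]
 [ 0.26 -0.11 -0.96]] 368.30570658626533
[184.2200982  481.47881494]
```

View pics/w1.png

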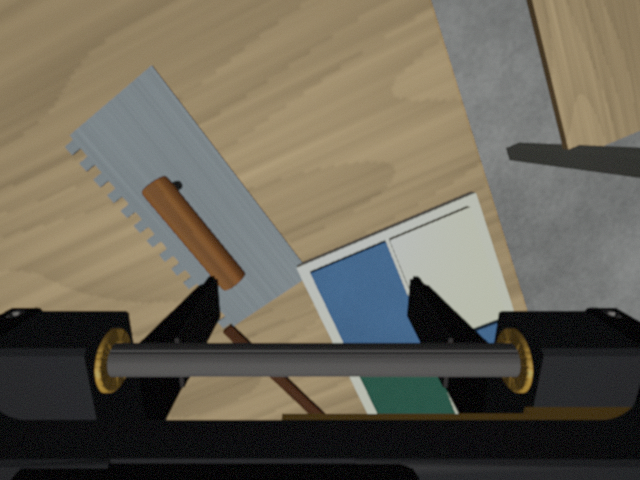

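The arm did not move: every row needs all keys. The wrist view shows the saw and samples, with fingertips at about (215,285) and (412,285). The camera sits on the tool's +x side, so I'll stop a bit beyond the tile.

```bash
python3 -c "
from h import *
plan([(.56,.272,.20)],86,[9])"
```

```text
xyz [-4.46 -1.66  0.16] w [-0.    -0.    -0.039]
xyz [-4.39 -1.83  0.16] w [-0.    -0.    -0.039]
xyz [-4.32 -2.    0.16] w [-0.    -0.    -0.039]
xyz [-4.24 -2.16  0.16] w [-0.    -0.    -0.039]
xyz [-4.15 -2.32  0.16] w [-0.    -0.    -0.039]
xyz [-4.06 -2.48  0.16] w [-0.    -0.    -0.039]
xyz [-3.96 -2.64  0.16] w [-0.    -0.    -0.039]
xyz [-3.86 -2.79  0.16] w [-0.    -0.    -0.039]
xyz [-3.75 -2.94  0.16] w [-0.    -0.    -0.039]
```

>>> arm_command --increments '[{"x":-4.5,"y":-1.7,"z":0.2,"wx":0,"wy":0,"wz":-0.039,"fingers":1},{"x":-4.4,"y":-1.8,"z":0.2,"wx":0,"wy":0,"wz":-0.039,"fingers":1},{"x":-4.3,"y":-2.0,"z":0.2,"wx":0,"wy":0,"wz":-0.039,"fingers":1},{"x":-4.2,"y":-2.2,"z":0.2,"wx":0,"wy":0,"wz":-0.039,"fingers":1},{"x":-4.1,"y":-2.3,"z":0.2,"wx":0,"wy":0,"wz":-0.039,"fingers":1}]'

```text
clock: 0.82
position: [0.4241, 0.4038, 0.2046]
tool_rot: [-0.0, 0.11, 0.994, 0.0]
wrist_force: [0.5, 0.4, -0.6]
opening: 0.0952
grasp_force: 0.0
```

>>> arm_command --increments '[{"x":-4.1,"y":-2.5,"z":0.2,"wx":0,"wy":0,"wz":-0.039,"fingers":1},{"x":-4.0,"y":-2.6,"z":0.2,"wx":0,"wy":0,"wz":-0.039,"fingers":1},{"x":-3.9,"y":-2.8,"z":0.2,"wx":0,"wy":0,"wz":-0.039,"fingers":1},{"x":-3.7,"y":-2.9,"z":0.2,"wx":0,"wy":0,"wz":-0.039,"fingers":1},{"x":0,"y":0,"z":0,"wx":0,"wy":0,"wz":0,"fingers":1}]'

```text
clock: 1.45
position: [0.5622, 0.2704, 0.196]
tool_rot: [-0.0, 0.035, 0.999, -0.0]
wrist_force: [-0.2, -0.0, 0.0]
opening: 0.0952
grasp_force: 0.0
```

```bash
cat >> h.py <<'E'
def rects(c,m,z,nm,amin=300):
    for q in cv2.findContours(m,0,2)[0]:
        if cv2.contourArea(q)<amin: continue
        r=cv2.minAreaRect(q); b=cv2.boxPoints(r)
        w=np.array([ray(c,u,v,z)[:2] for u,v in b]); e=[w[1]-w[0],w[2]-w[1]]; l=max(e,key=np.linalg.norm)
        print(nm,np.round(r[0]),w.mean(0).round(4),[np.linalg.norm(i).round(4) for i in e],'long deg',np.degrees(np.arctan2(l[1],l[0])).round(1))
E
python3 -c "
from h import *
c=shot('wrist','w2.png'); p,R,s=tool(); print(p,R.as_matrix()[:,1].round(3))
hsv=cv2.cvtColor(c['frame'],cv2.COLOR_RGB2HSV)
m=((hsv[...,1]<60)&(hsv[...,2]>150)).astype(np.uint8)*255
rects(c,m,.01,'white'); print(proj(c,[.512,.272,.01]),c['frame'].shape)
"
```

```text
[0.5609294  0.27164102 0.19615705] [ 0.069  0.998 -0.   ]
white [324. 331.] [0.6895 0.274 ] [np.float64(0.0529), np.float64(0.0423)] long deg 145.8
white [612. 270.] [0.6411 0.5736] [np.float64(0.0544), np.float64(0.1144)] long deg 9.9
white [311. 166.] [0.5147 0.272 ] [np.float64(0.0493), np.float64(0.101)] long deg -2.9
white [616. 158.] [0.5424 0.5608] [np.float64(0.2904), np.float64(0.052)] long deg 180.0
[310.82058286 165.32275619] (480, 640, 3)
```

```bash
python3 -c "
from h import *
plan([(.513,.272,.10),(.513,.272,.004)],86.7,[3,4])"
```

```text
xyz [ 1.59 -0.1   3.21] w [-0.    -0.    -0.004]
xyz [ 1.59 -0.09  3.21] w [-0.    -0.    -0.004]
xyz [ 1.59 -0.09  3.21] w [-0.    -0.    -0.004]
xyz [ 0.  -0.   2.4] w [-0. -0. -0.]
xyz [ 0.  -0.   2.4] w [-0. -0. -0.]
xyz [ 0.  -0.   2.4] w [-0. -0. -0.]
xyz [ 0.  -0.   2.4] w [-0. -0. -0.]
```

>>> arm_command --increments '[{"x":1.6,"y":-0.1,"z":3.2,"wx":0,"wy":0,"wz":-0.004,"fingers":1},{"x":1.6,"y":-0.1,"z":3.2,"wx":0,"wy":0,"wz":-0.004,"fingers":1},{"x":1.6,"y":-0.1,"z":3.2,"wx":0,"wy":0,"wz":-0.004,"fingers":1},{"x":0,"y":0,"z":3.2,"wx":0,"wy":0,"wz":0,"fingers":0.9},{"x":0,"y":0,"z":3.2,"wx":0,"wy":0,"wz":0,"fingers":0.9}]' --newtons 20

```text
clock: 2.12
position: [0.5113, 0.2738, 0.0361]
tool_rot: [0.0, 0.027, 1.0, 0.0]
wrist_force: [1.0, 1.0, -0.6]
opening: 0.0863
grasp_force: 0.0
```

>>> arm_command --increments '[{"x":0,"y":0,"z":2.2,"wx":0,"wy":0,"wz":0,"fingers":0.8},{"x":0,"y":0,"z":1.0,"wx":0,"wy":0,"wz":0,"fingers":0.7},{"x":0,"y":0,"z":0,"wx":0,"wy":0,"wz":0,"fingers":0.4},{"x":0,"y":0,"z":0,"wx":0,"wy":0,"wz":0,"fingers":0.4},{"x":0,"y":0,"z":0,"wx":0,"wy":0,"wz":0,"fingers":0.4}]' --newtons 20

```text
clock: 2.75
position: [0.5127, 0.2729, 0.0055]
tool_rot: [0.001, 0.027, 1.0, 0.0]
wrist_force: [-0.8, 1.0, 2.7]
opening: 0.05
grasp_force: 20.0
```

```bash
python3 -c "
from h import *
plan([(.513,.272,.20),(.70,-.08,.22)],86.7,[4,9])"
```

```text
xyz [-0.02 -0.02 -4.86] w [0.    0.    0.001]
xyz [-0.01 -0.02 -4.86] w [0.    0.    0.001]
xyz [-0.01 -0.02 -4.86] w [0.    0.    0.001]
xyz [-0.01 -0.02 -4.86] w [0.    0.    0.001]
xyz [-2.3  -3.79 -0.22] w [0. 0. 0.]
xyz [-2.3  -3.79 -0.22] w [0. 0. 0.]
xyz [-2.3  -3.79 -0.22] w [0. 0. 0.]
xyz [-2.3  -3.79 -0.22] w [0. 0. 0.]
xyz [-2.3  -3.79 -0.22] w [0. 0. 0.]
xyz [-2.3  -3.79 -0.22] w [0. 0. 0.]
xyz [-2.3  -3.79 -0.22] w [0. 0. 0.]
xyz [-2.3  -3.79 -0.22] w [0. 0. 0.]
xyz [-2.3  -3.79 -0.22] w [0. 0. 0.]
```

>>> arm_command --increments '[{"x":0,"y":0,"z":-2.5,"wx":0,"wy":0,"wz":0,"fingers":0.4},{"x":0,"y":0,"z":-5,"wx":0,"wy":0,"wz":0,"fingers":0.4},{"x":0,"y":0,"z":-5,"wx":0,"wy":0,"wz":0,"fingers":0.4},{"x":-2.3,"y":-3.8,"z":-4,"wx":0,"wy":0,"wz":0.01,"fingers":0.4},{"x":-2.3,"y":-3.8,"z":-3,"wx":0,"wy":0,"wz":0.01,"fingers":0.4}]'

```text
clock: 3.38
position: [0.5542, 0.1933, 0.2022]
tool_rot: [0.001, 0.037, 0.999, 0.0]
wrist_force: [-0.4, -0.9, -2.1]
opening: 0.0497
grasp_force: 20.0
```

>>> arm_command --increments '[{"x":-2.3,"y":-3.8,"z":-1,"wx":0,"wy":0,"wz":0.01,"fingers":0.4},{"x":-2.3,"y":-3.8,"z":-1,"wx":0,"wy":0,"wz":0.01,"fingers":0.4},{"x":-2.3,"y":-3.8,"z":0,"wx":0,"wy":0,"wz":0.01,"fingers":0.4},{"x":-2.3,"y":-3.8,"z":0,"wx":0,"wy":0,"wz":0.01,"fingers":0.4},{"x":-2.3,"y":-3.8,"z":0,"wx":0,"wy":0,"wz":0.01,"fingers":0.4}]'

```text
clock: 4.0
position: [0.6505, -0.0074, 0.2201]
tool_rot: [0.0, 0.063, 0.998, 0.0]
wrist_force: [0.9, -0.4, -2.1]
opening: 0.0498
grasp_force: 20.0
```

>>> arm_command --increments '[{"x":-2.3,"y":-3.8,"z":0,"wx":0,"wy":0,"wz":0.01,"fingers":0.4},{"x":-2.3,"y":-3.8,"z":0,"wx":0,"wy":0,"wz":0.01,"fingers":0.4},{"x":0,"y":0,"z":0,"wx":0,"wy":0,"wz":0,"fingers":0.4}]'

```text
clock: 4.38
position: [0.6864, -0.0902, 0.2193]
tool_rot: [0.0, 0.074, 0.997, -0.0]
wrist_force: [-0.6, 0.4, -1.9]
opening: 0.0495
grasp_force: 20.0
```

```bash
python3 -c "
from h import *
c=shot('wrist','w3.png'); p,R,s=tool(); print(p,R.as_matrix()[:,1].round(3),s['opening'],s['grasp_force'])
J=np.array([.6252,-.0857]);a=np.radians(-8)
for n,q in dict(lip=(67,0,43.5),bs=(-54,0,42),piv=(-95,0,75),c1=(-117.5,50,10),c2=(-117.5,-50,10),c3=(117.5,50,10),c4=(117.5,-50,10)).items():
    x,y,z=np.array(q)/1000; print(n,proj(c,[J[0]+x*np.cos(a)-y*np.sin(a),J[1]+x*np.sin(a)+y*np.cos(a),z]).round())
"
```

```text
[ 0.68584633 -0.08848365  0.21938842] [0.146 0.989 0.   ] 0.04979996814512104 19.97758001089096
lip [309. 225.]
bs [307.  91.]
piv [306.  28.]
c1 [361.  19.]
c2 [252.  20.]
c3 [355. 262.]
c4 [264. 263.]
```

View pics/w3.png

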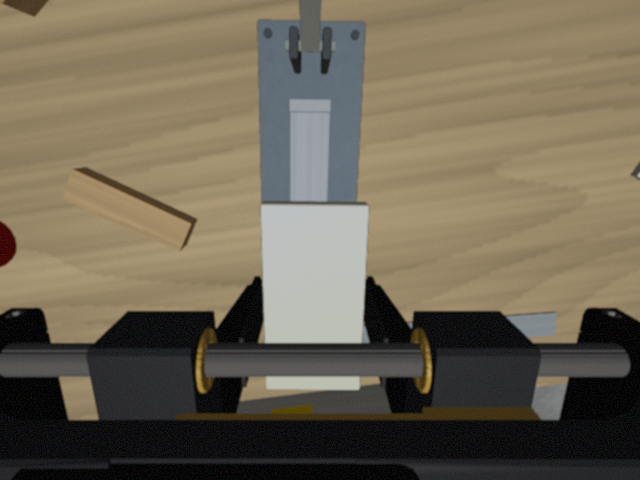

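The tile is held squarely at (265–367, 203–390). The jig base is visible, with its rear edge at row 20, sides at columns about 260 and 360, and the back stop's top at rows 99–111. Next I'll fit the jig edges.

```bash
cat > fit.py <<'E'
from h import *
c=shot('wrist'); f=c['frame'].astype(int); m=(f[...,2]-f[...,0]>-12)  # bluish/grey vs wood
g=cv2.cvtColor(c['frame'],cv2.COLOR_RGB2GRAY).astype(int)
L=[];Rr=[];BL=[];BR=[]
for v in range(75,196):
    u=np.where(m[v,235:390])[0]+235
    L.append(ray(c,u[0],v,.01)[:2]);Rr.append(ray(c,u[-1]+1,v,.01)[:2])
    if v>118:
        d=np.diff(cv2.GaussianBlur(c['frame'],(3,3),0)[v,:,0].astype(int))
        BL.append(ray(c,275+np.argmax(d[275:305])+1,v,.03)[:2]); BR.append(ray(c,315+np.argmin(d[315:345])+1,v,.03)[:2])
T=[]
for u in list(range(266,284))+list(range(338,358)):
    v=np.where(m[0:60,u])[0][0]; T.append(ray(c,u,v,.01)[:2])
def line(P):
    return cv2.fitLine(np.array(P,np.float32),cv2.DIST_HUBER,0,.001,.001).ravel()
for n,P in dict(L=L,R=Rr,BL=BL,BR=BR,T=T).items():
    l=line(P); s=np.sign(l[0]) if n!='T' else 1
    print(n,'deg',np.degrees(np.arctan2(s*l[1],s*l[0])).round(2),l[2:].round(4))
ls={n:line(P) for n,P in dict(L=L,R=Rr,BL=BL,BR=BR,T=T).items()}
a=np.mean([np.arctan(ls[n][1]/ls[n][0]) for n in('L','R','BL','BR')])
e=np.array([np.cos(a),np.sin(a)]);n_=np.array([-e[1],e[0]])
y=[ls[k][2:]@n_ for k in('L','R','BL','BR')]; xr=ls['T'][2:]@e
print('yaw',np.degrees(a),'y',np.round(y,4),'base w',y[0]-y[1],'bed w',y[2]-y[3],'xr',xr)
bs=[];
for v0 in (99,111): pass
d=g[90:120,296:325].mean(1); print('stop profile',d.round().astype(int))
for yy in ((y[0]+y[1])/2,(y[2]+y[3])/2): print('origin',(xr+.1175)*e+yy*n_)
E
python3 fit.py
```

```text
L deg -9.49 [ 0.6019 -0.1301]
R deg -9.57 [ 0.6163 -0.0328]
BL deg -8.74 [ 0.6341 -0.1043]
BR deg -9.58 [ 0.6431 -0.0688]
T deg 80.28 [ 0.5108 -0.0624]
yaw -9.344866 y [-0.0306  0.0677  0.      0.0366] base w -0.09833935 bed w -0.036522806 xr 0.51414543
stop profile [107 107 107 107 107 107 107 107 107 113 133 150 157 157 157 157 157 157
 157 157 157 153 142 142 154 158 159 158 159 159]
origin [ 0.62627614 -0.08425284]
origin [ 0.6262333  -0.08451328]
```

```bash
cat >> h.py <<'E'
JO=np.array([.6262,-.0844]); JA=np.radians(-9.4)
def jw(x,y,z):
    x,y,z=x/1000,y/1000,z/1000; return np.array([JO[0]+x*np.cos(JA)-y*np.sin(JA),JO[1]+x*np.sin(JA)+y*np.cos(JA),z])
def wj(p):
    d=np.array(p[:2])-JO; c,s=np.cos(JA),np.sin(JA); return np.array([d[0]*c+d[1]*s,-d[0]*s+d[1]*c])*1000
E
python3 -c "
from h import *
c=shot('wrist'); p,R,s=tool()
print('stop face',wj(ray(c,310,111.5,.042)))
hsv=cv2.cvtColor(c['frame'],cv2.COLOR_RGB2HSV); m=((hsv[...,1]<60)&(hsv[...,2]>160)).astype(np.uint8)*255
z=p[2]+.0045
E=[ray(c,u,v,z) for u,v in((262.5,203),(367.5,203),(266,390),(360,390))]
for q in E: print(R.inv().apply(q-p).round(4))
plan([jw(9,0,100),jw(9,0,50)],80.6,[4,3])"
```

```text
stop face [-38.84409841   2.57556586]
[ 0.0489 -0.0231 -0.0045]
[ 0.0488  0.0244 -0.0045]
[-0.0512 -0.0253 -0.0045]
[-0.0513  0.0245 -0.0045]
xyz [ 1.25 -0.16  2.99] w [ 0.    -0.     0.005]
xyz [ 1.25 -0.17  2.99] w [ 0.    -0.     0.005]
xyz [ 1.25 -0.17  2.99] w [ 0.    -0.     0.005]
xyz [ 1.25 -0.18  2.99] w [ 0.    -0.     0.005]
xyz [0.   0.   1.67] w [ 0. -0.  0.]
xyz [0.   0.   1.67] w [ 0. -0.  0.]
xyz [0.   0.   1.67] w [ 0. -0.  0.]
```

The back stop's face comes out 10 mm off the origin I assumed, so the base plate may not be centred on the origin. I'll check with the lip in the earlier top image.

```bash
python3 -c "
from h import *
a=cv2.imread('pics/top0.png')[140:245,305:375]; b=cv2.imread('pics/scene0.png')[265:375,295:410]
a=cv2.resize(a,None,fx=5.5,fy=5.5,interpolation=cv2.INTER_CUBIC); b=cv2.resize(b,None,fx=3.5,fy=3.5,interpolation=cv2.INTER_CUBIC)
o=np.zeros((600,800,3),np.uint8); o[:a.shape[0],:a.shape[1]]=a; o[:b.shape[0],390:390+b.shape[1]]=b
cv2.imwrite('pics/crop.png',o)
c=shot('top')
for q in((67,0,49.5),(95,0,49.5),(-49,0,42),(-95,0,86),(117.5,0,10),(-117.5,0,10)):
    print(q,((proj(c,jw(*q))-[305,140])*5.5).round())
c=shot('scene')
for q in((67,0,49.5),(95,0,49.5),(-49,0,42),(-95,0,86),(117.5,50,10),(117.5,-50,10),(-117.5,-50,10),(-117.5,50,10)):
    print(q,((proj(c,jw(*q))-[295,265])*3.5+[390,0]).round())
"
```

```text
(67, 0, 49.5) [206. 129.]
(95, 0, 49.5) [211.  77.]
(-49, 0, 42) [187. 351.]
(-95, 0, 86) [183. 417.]
(117.5, 0, 10) [211.  65.]
(-117.5, 0, 10) [174. 498.]
(67, 0, 49.5) [658. 225.]
(95, 0, 49.5) [687. 256.]
(-49, 0, 42) [547. 116.]
(-95, 0, 86) [510.  14.]
(117.5, 50, 10) [782. 306.]
(117.5, -50, 10) [625. 370.]
(-117.5, -50, 10) [417. 119.]
(-117.5, 50, 10) [558.  73.]
```

View pics/crop.png

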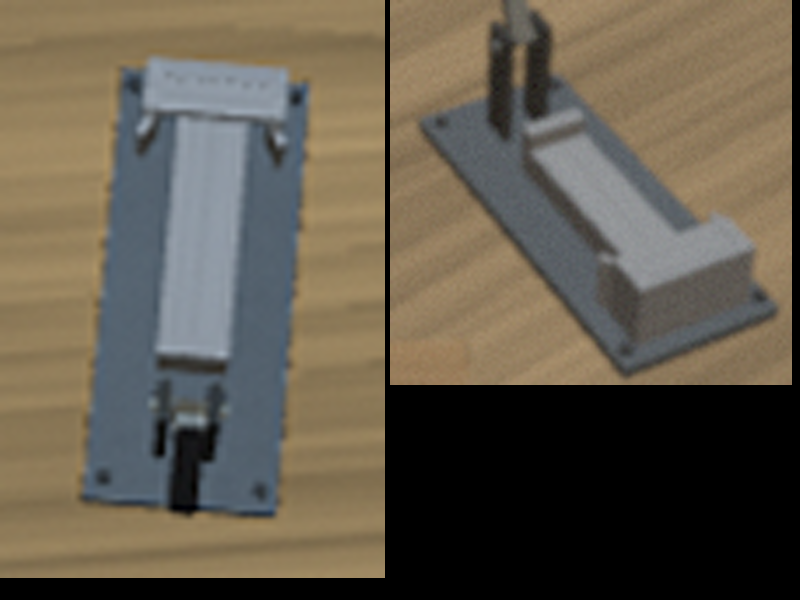

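```bash
python3 -c "
from h import *
c=shot('wrist'); g=cv2.GaussianBlur(cv2.cvtColor(c['frame'],cv2.COLOR_RGB2GRAY),(3,3),0).astype(int)
f=c['frame'].astype(int); m=(f[...,2]-f[...,0]>-12)
for v,z in((103,.042),(106,.042),(109,.042),(120,.03),(140,.03),(160,.03),(180,.03),(195,.03)):
    d=np.diff(g[v]); l=278+np.argmax(d[278:302])+1; r=318+np.argmin(d[318:345])+1
    print(v,l,r,wj(ray(c,l,v,z)).round(1),wj(ray(c,r,v,z)).round(1))
for v in(25,60,90,120,150,180):
    u=np.where(m[v,235:390])[0]+235; print('base',v,u[0],u[-1]+1,wj(ray(c,u[0],v,.01)).round(1),wj(ray(c,u[-1]+1,v,.01)).round(1))
"
```

```text
103 286 327 [-45.5 -17.9] [-46.3  18.5]
106 286 327 [-43.  -17.9] [-43.8  18.5]
109 286 326 [-40.5 -17.9] [-41.3  17.7]
120 286 326 [-31.6 -18.7] [-32.3  18.4]
140 286 325 [-13.7 -18.7] [-14.4  18. ]
160 287 325 [  4.7 -17.8] [ 4.  18.5]
180 286 324 [ 23.8 -18.8] [23.  18.1]
195 286 323 [ 38.4 -18.8] [37.7 17.6]
base 25 255 362 [-114.4  -48.5] [-116.4   49.5]
base 60 255 360 [-85.2 -49.2] [-87.2  49.3]
base 90 256 359 [-59.  -48.9] [-61.   49.9]
base 120 257 357 [-31.6 -48.5] [-33.6  49.4]
base 150 257 355 [ -3.1 -49.2] [-5.1 48.9]
base 180 258 354 [ 26.8 -48.8] [24.8 49.5]
```

```bash
python3 -c "
from h import *
c=shot('wrist','w4.png'); g=cv2.cvtColor(c['frame'],cv2.COLOR_RGB2GRAY).astype(int)
d=g[:,296:318].mean(1); print(d[90:122].round()); 
f=c['frame'].astype(int); m=(f[...,2]-f[...,0]>-12); print(np.where(m[:60,270])[0][:2],np.where(m[:60,345])[0][:2])
for v,z in((98,.042),(111,.042),(112,.03),(14,.01),(20,.01),(40,.086),(47,.075)): print(v,wj(ray(c,307,v,z)).round(1))
print(tool()[0])
t=shot('top'); 
print('lip edge, end, stop rear in top0:',[wj(ray(t,305+u/5.5,140+v/5.5,z)).round(1) for u,v,z in((212,118,.0495),(218,62,.0495),(195,357,.042),(178,505,.01),(215,72,.01))])
"
```

```text
[107. 107. 107. 107. 108. 107. 107. 107. 107. 111. 126. 145. 155. 157.
 157. 157. 157. 157. 157. 157. 157. 154. 145. 142. 152. 158. 159. 159.
 159. 159. 159. 159.]
[21 22] [23 24]
98 [-50.    0.7]
111 [-39.1   0.8]
112 [-38.9   0.6]
14 [-124.2   -1. ]
20 [-119.4   -0.9]
40 [-86.4   0.8]
47 [-83.9   0.7]
[ 0.68584251 -0.08629088  0.21995213]
lip edge, end, stop rear in top0: [array([73.1, -2.4]), array([103.6,  -3.1]), array([-51.7,  -4.1]), array([-121.2,   -2.1]), array([113.7,  -2.5])]
```

```bash
cat >> h.py <<'E'
JO=JO+.009*np.array([np.cos(JA),np.sin(JA)])
E
python3 -c "
from h import *
plan([jw(9,0,100),jw(9,0,46)],80.6,[4,3])"
```

```text
xyz [ 1.04 -0.17  3.  ] w [0.    0.    0.005]
xyz [ 1.03 -0.18  3.  ] w [0.    0.    0.005]
xyz [ 1.03 -0.18  3.  ] w [0.    0.    0.005]
xyz [ 1.03 -0.19  3.  ] w [0.    0.    0.005]
xyz [ 0.  -0.   1.8] w [0. 0. 0.]
xyz [ 0.  -0.   1.8] w [0. 0. 0.]
xyz [ 0.  -0.   1.8] w [0. 0. 0.]
```

>>> arm_command --increments '[{"x":1.0,"y":-0.2,"z":3,"wx":0,"wy":0,"wz":0.005,"fingers":0.4},{"x":1.0,"y":-0.2,"z":3,"wx":0,"wy":0,"wz":0.005,"fingers":0.4},{"x":1.0,"y":-0.2,"z":3,"wx":0,"wy":0,"wz":0.005,"fingers":0.4},{"x":1.1,"y":-0.1,"z":3,"wx":0,"wy":0,"wz":0.005,"fingers":0.4},{"x":0,"y":0,"z":2.2,"wx":0,"wy":0,"wz":0,"fingers":0.4}]'

```text
clock: 5.4
position: [0.6436, -0.0874, 0.0767]
tool_rot: [-0.0, 0.082, 0.997, 0.0]
wrist_force: [0.7, 0.8, -1.0]
opening: 0.05
grasp_force: 20.0
```

>>> arm_command --increments '[{"x":0,"y":0,"z":2,"wx":0,"wy":0,"wz":0,"fingers":0.4},{"x":0,"y":0,"z":1,"wx":0,"wy":0,"wz":0,"fingers":0.4},{"x":0,"y":0,"z":0,"wx":0,"wy":0,"wz":0,"fingers":0.4},{"x":0,"y":0,"z":0,"wx":0,"wy":0,"wz":0,"fingers":0.4}]'

```text
clock: 5.9
position: [0.6448, -0.088, 0.0484]
tool_rot: [0.001, 0.082, 0.997, -0.0]
wrist_force: [-0.0, -0.1, -0.9]
opening: 0.0497
grasp_force: 20.0
```

```bash
python3 -c "
from h import *
c=shot('wrist','w5.png'); c2=shot('scene','s5.png'); p,R,s=tool(); print(p,wj(p),R.as_matrix()[:,1].round(3),R.as_matrix()[:,2].round(3),s['wrist_force'])
a=cv2.imread('pics/w5.png')[:, 120:520]; b=cv2.resize(cv2.imread('pics/s5.png')[240:380,280:420],None,fx=2.85,fy=2.85,interpolation=2)
o=np.zeros((480,800,3),np.uint8); o[:,:400]=a; o[:399,400:799]=b; cv2.imwrite('pics/c5.png',o)"
```

```text
[ 0.64482451 -0.0880156   0.04844388] [ 9.96494186 -0.52518784] [0.164 0.986 0.   ] [ 0.001 -0.    -1.   ] [-0.59711301  0.27326711 -1.72974491]
```

View pics/c5.png

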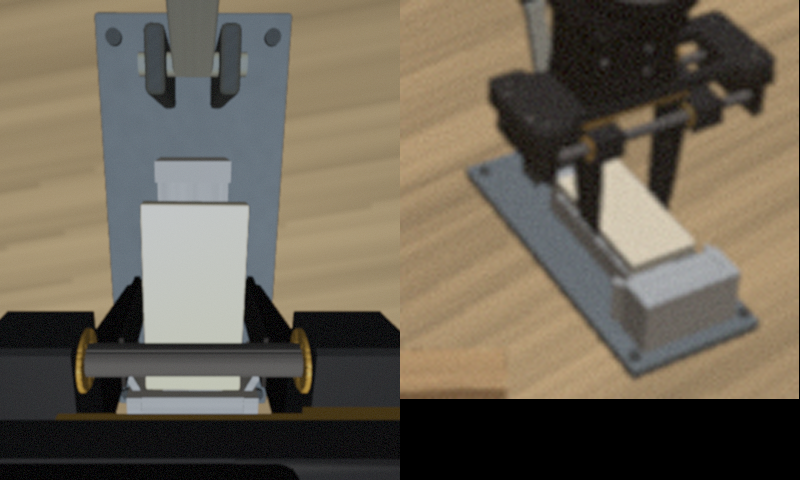

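The close view shows the tile (columns 141–248, rows 203–390) between the back stop's face (row about 183) and the lip edge (row about 392). It is centred to within 1 mm, so I'll lower it and slide.

>>> arm_command --increments '[{"x":0,"y":-0.05,"z":0.6,"wx":0,"wy":0,"wz":0,"fingers":0.4},{"x":0,"y":0,"z":0.4,"wx":0,"wy":0,"wz":0,"fingers":0.4},{"x":0,"y":0,"z":0.25,"wx":0,"wy":0,"wz":0,"fingers":0.4},{"x":0,"y":0,"z":0,"wx":0,"wy":0,"wz":0,"fingers":0.4},{"x":0,"y":0,"z":0,"wx":0,"wy":0,"wz":0,"fingers":0.4}]'

```text
clock: 6.62
position: [0.6442, -0.0885, 0.0355]
tool_rot: [-0.0, 0.082, 0.997, 0.0]
wrist_force: [-3.4, 1.8, 5.2]
opening: 0.0497
grasp_force: 20.0
```

>>> arm_command --increments '[{"x":-0.4,"y":0,"z":-0.03,"wx":0,"wy":0,"wz":0,"fingers":0.4},{"x":-0.5,"y":0,"z":0,"wx":0,"wy":0,"wz":0,"fingers":0.4},{"x":-0.5,"y":0,"z":0,"wx":0,"wy":0,"wz":0,"fingers":0.4},{"x":-0.5,"y":0,"z":0,"wx":0,"wy":0,"wz":0,"fingers":0.4},{"x":0,"y":0,"z":0,"wx":0,"wy":0,"wz":0,"fingers":0.4}]'

```text
clock: 7.25
position: [0.664, -0.0918, 0.0355]
tool_rot: [0.001, 0.082, 0.997, -0.0]
wrist_force: [0.8, -0.1, 2.8]
opening: 0.0499
grasp_force: 20.0
```

>>> arm_command --increments '[{"x":-0.2,"y":0,"z":0,"wx":0,"wy":0,"wz":0,"fingers":0.4},{"x":-0.2,"y":0,"z":0,"wx":0,"wy":0,"wz":0,"fingers":0.4},{"x":0,"y":0,"z":0,"wx":0,"wy":0,"wz":0,"fingers":0.4}]'

```text
clock: 7.62
position: [0.667, -0.0922, 0.0355]
tool_rot: [-0.0, 0.082, 0.997, 0.0]
wrist_force: [-2.3, -0.1, 5.6]
opening: 0.0493
grasp_force: 20.0
```

```bash
python3 -c "
from h import *
p,R,s=tool(); print(p,wj(p),s['wrist_force'],s['torque'])"
```

```text
[ 0.66702178 -0.09224655  0.0355406 ] [32.55517753 -1.07393107] [-2.3261756  -0.1370008   5.63206711] [ 0.05971627  0.47813489 -0.02729406]
```

>>> arm_command --increments '[{"x":-0.15,"y":0,"z":0,"wx":0,"wy":0,"wz":0,"fingers":0.4},{"x":-0.15,"y":0,"z":0,"wx":0,"wy":0,"wz":0,"fingers":0.4},{"x":0,"y":0,"z":0,"wx":0,"wy":0,"wz":0,"fingers":0.4}]'

```text
clock: 8.0
position: [0.6698, -0.0927, 0.0355]
tool_rot: [-0.0, 0.082, 0.997, 0.0]
wrist_force: [-3.7, 0.3, 6.2]
opening: 0.0496
grasp_force: 20.0
```

>>> arm_command --increments '[{"x":-0.15,"y":0,"z":0,"wx":0,"wy":0,"wz":0,"fingers":0.4},{"x":-0.1,"y":0,"z":0,"wx":0,"wy":0,"wz":0,"fingers":0.4},{"x":0,"y":0,"z":0,"wx":0,"wy":0,"wz":0,"fingers":0.4}]'

```text
clock: 8.38
position: [0.67, -0.0927, 0.0355]
tool_rot: [-0.003, 0.082, 0.997, 0.0]
wrist_force: [-14.9, 1.1, 13.4]
opening: 0.05
grasp_force: 20.0
```

>>> arm_command --increments '[{"x":0.1,"y":0,"z":0,"wx":0,"wy":0,"wz":0,"fingers":0.4},{"x":0,"y":0,"z":0,"wx":0,"wy":0,"wz":0,"fingers":0.75},{"x":0,"y":0,"z":0,"wx":0,"wy":0,"wz":0,"fingers":0.75},{"x":0,"y":0,"z":-3,"wx":0,"wy":0,"wz":0,"fingers":0.75},{"x":0,"y":0,"z":-5,"wx":0,"wy":0,"wz":0,"fingers":1}]'

```text
clock: 9.0
position: [0.6709, -0.0929, 0.1145]
tool_rot: [-0.002, 0.082, 0.997, 0.0]
wrist_force: [0.9, -0.1, -0.6]
opening: 0.0768
grasp_force: 0.0
```

>>> arm_command --increments '[{"x":0,"y":0,"z":-5,"wx":0,"wy":0,"wz":0,"fingers":1},{"x":0,"y":0,"z":-4,"wx":0,"wy":0,"wz":0,"fingers":1},{"x":0,"y":0,"z":0,"wx":0,"wy":0,"wz":0,"fingers":1}]'

```text
clock: 9.38
position: [0.6728, -0.0932, 0.2087]
tool_rot: [0.003, 0.082, 0.997, -0.0]
wrist_force: [0.1, -0.7, -0.4]
opening: 0.0946
grasp_force: 0.0
```

```bash
python3 -c "
from h import *
c=shot('wrist','w6.png'); p,R,s=tool(); print(p,wj(p))
hsv=cv2.cvtColor(c['frame'],cv2.COLOR_RGB2HSV); f=c['frame'].astype(int)
x=f[:,305:325].mean(1); print(x[150:260:2].round().astype(int).tolist())
for q in((-49,0,42),(-15,0,40),(67,0,49.5),(-95,0,75)): print(q,proj(c,jw(*q)).round(1))
plan([(.50,-.305,.2)],80.6,[7])"
```

```text
[ 0.67192103 -0.09304016  0.20636285] [37.51825589 -1.05671328]
[[151, 157, 163], [151, 157, 163], [151, 157, 164], [151, 157, 163], [150, 157, 163], [151, 157, 164], [147, 154, 160], [140, 140, 137], [181, 184, 185], [185, 188, 189], [184, 188, 189], [185, 188, 189], [185, 188, 189], [185, 188, 189], [184, 188, 189], [184, 188, 189], [185, 188, 189], [185, 188, 189], [185, 188, 189], [184, 188, 189], [185, 188, 189], [184, 188, 189], [185, 188, 189], [185, 188, 189], [185, 188, 189], [185, 188, 189], [185, 188, 189], [185, 188, 189], [185, 188, 189], [185, 188, 189], [184, 188, 189], [184, 188, 189], [184, 188, 189], [185, 188, 189], [185, 188, 189], [185, 188, 189], [185, 188, 188], [185, 188, 188], [185, 188, 189], [185, 188, 189], [185, 188, 189], [185, 188, 189], [185, 188, 189], [185, 188, 189], [185, 189, 189], [185, 188, 188], [185, 188, 189], [185, 188, 188], [184, 188, 188], [185, 188, 189], [184, 188, 188], [142, 145, 144], [124, 129, 134], [153, 159, 166], [154, 160, 166]]
(-49, 0, 42) [314.  122.4]
(-15, 0, 40) [314.  162.1]
(67, 0, 49.5) [314.  251.9]
(-95, 0, 75) [314.1  56.7]
xyz [ 1.93 -3.39  0.09] w [-0.  0. -0.]
xyz [ 1.93 -3.39  0.09] w [-0.  0. -0.]
xyz [ 1.93 -3.39  0.09] w [-0.  0. -0.]
xyz [ 1.93 -3.39  0.09] w [-0.  0. -0.]
xyz [ 1.93 -3.39  0.09] w [-0.  0. -0.]
xyz [ 1.93 -3.39  0.09] w [-0.  0. -0.]
xyz [ 1.93 -3.39  0.09] w [-0.  0. -0.]
```

View pics/w6.png

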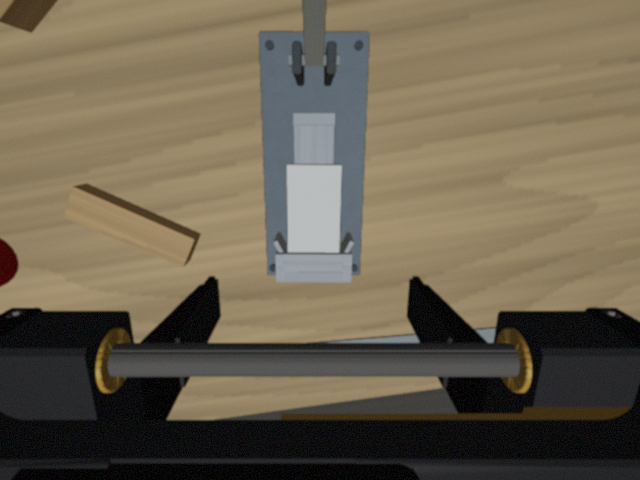

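The tile is home, with its rear edge at row 164, the stop's face at row 125 and its front under the lip at row 253. The gap measures about 34 mm, and the jig frame shifts +1.7 mm. Now the block.

>>> arm_command --increments '[{"x":1.9,"y":-3.4,"z":0.1,"wx":0,"wy":0,"wz":0,"fingers":1},{"x":1.9,"y":-3.4,"z":0.1,"wx":0,"wy":0,"wz":0,"fingers":1},{"x":1.9,"y":-3.4,"z":0.1,"wx":0,"wy":0,"wz":0,"fingers":1},{"x":1.9,"y":-3.4,"z":0.1,"wx":0,"wy":0,"wz":0,"fingers":1},{"x":1.9,"y":-3.4,"z":0.1,"wx":0,"wy":0,"wz":0,"fingers":1}]'

```text
clock: 10.05
position: [0.5486, -0.2458, 0.1986]
tool_rot: [-0.001, 0.082, 0.997, 0.001]
wrist_force: [0.1, -0.1, 0.2]
opening: 0.0949
grasp_force: 0.0
```

>>> arm_command --increments '[{"x":1.9,"y":-3.4,"z":0.1,"wx":0,"wy":0,"wz":0,"fingers":1},{"x":1.9,"y":-3.4,"z":0.1,"wx":0,"wy":0,"wz":0,"fingers":1},{"x":0,"y":0,"z":0,"wx":0,"wy":0,"wz":0,"fingers":1},{"x":0,"y":0,"z":0,"wx":0,"wy":0,"wz":0,"fingers":1}]'

```text
clock: 10.55
position: [0.5013, -0.3055, 0.1974]
tool_rot: [-0.001, 0.082, 0.997, 0.001]
wrist_force: [0.7, 1.1, -0.1]
opening: 0.0954
grasp_force: 0.0
```

```bash
echo 'JO=JO+.0017*np.array([np.cos(JA),np.sin(JA)])' >> h.py
python3 -c "
from h import *
c=shot('wrist','w7.png'); p,R,s=tool(); print(p,R.as_matrix()[:,1])
print(proj(c,[.443,-.311,.03]),proj(c,[.414,-.217,.03]))
hsv=cv2.cvtColor(c['frame'],cv2.COLOR_RGB2HSV); u,v=proj(c,[.443,-.311,.04]).astype(int); print(hsv[v,u],hsv[v,u+60])
"
```

```text
[ 0.50159604 -0.30523238  0.19761932] [1.63605073e-01 9.86525578e-01 8.15083245e-04]
[295.83259342 159.93443822] [397.09565278 107.75760493]
[ 18  95 164] [ 20  76 165]
```

View pics/w7.png

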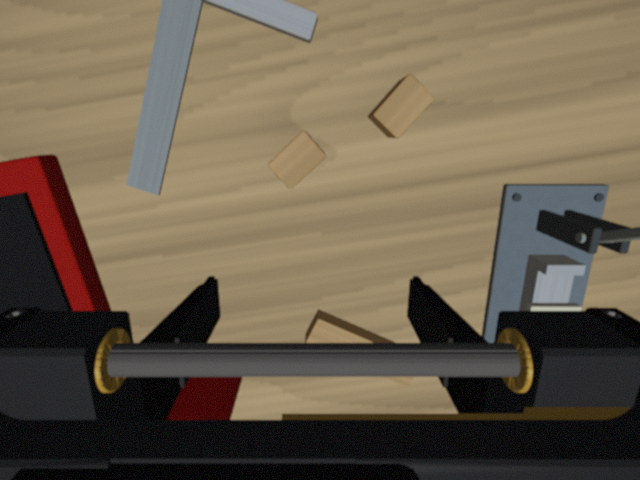

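The target block is at about (297,159), with top corners near (305,131), (326,156), (291,187) and (270,165). Other blocks and the square are clear of it.

```bash
python3 -c "
from h import *
c=shot('wrist'); hsv=cv2.cvtColor(cv2.GaussianBlur(c['frame'],(3,3),0),cv2.COLOR_RGB2HSV).astype(int)
for v in (145,158,172): print(v,[tuple(hsv[v,u,1:].tolist()) for u in range(262,334,4)])
sub=np.zeros((480,640),np.uint8); s=(hsv[...,1]>88)&(hsv[...,2]>140); sub[120:200,255:340]=s[120:200,255:340]*255
rects(c,sub,.04,'top')
"
```

```text
145 [(81, 155), (80, 156), (81, 155), (81, 154), (81, 154), (80, 153), (95, 153), (96, 165), (92, 166), (94, 163), (93, 159), (94, 160), (93, 162), (99, 160), (97, 134), (82, 147), (81, 148), (81, 155)]
158 [(81, 158), (79, 158), (81, 157), (102, 160), (91, 168), (92, 167), (92, 161), (93, 162), (91, 163), (92, 164), (93, 159), (94, 157), (95, 155), (93, 156), (94, 155), (104, 150), (83, 154), (81, 155)]
172 [(80, 160), (78, 160), (78, 160), (95, 159), (93, 164), (94, 166), (92, 161), (94, 158), (95, 156), (95, 156), (95, 156), (101, 151), (83, 153), (78, 161), (79, 161), (78, 161), (77, 162), (79, 162)]
top [296. 159.] [ 0.4422 -0.31  ] [np.float64(0.0452), np.float64(0.0312)] long deg 121.6
```

```bash
python3 -c "
from h import *
plan([(.442,-.310,.10),(.442,-.310,.010)],121.6,[5,4]); print(tool()[2]['joint_pos'])"
```

```text
xyz [ 1.16 -0.29  1.96] w [ 0.    -0.    -0.143]
xyz [ 1.19 -0.12  1.96] w [ 0.    -0.    -0.143]
xyz [1.2  0.05 1.96] w [ 0.    -0.    -0.143]
xyz [1.18 0.22 1.96] w [ 0.    -0.    -0.143]
xyz [1.13 0.38 1.96] w [ 0.    -0.    -0.143]
xyz [ 0.   -0.    2.25] w [ 0. -0. -0.]
xyz [ 0.   -0.    2.25] w [ 0. -0. -0.]
xyz [ 0.   -0.    2.25] w [ 0. -0. -0.]
xyz [ 0.   -0.    2.25] w [ 0. -0. -0.]
[-6.58949343e-01  4.54985507e-01  1.67367801e+00  2.69415743e-04
  1.01381554e+00 -2.06606788e+00]
```

>>> arm_command --increments '[{"x":0,"y":0,"z":0,"wx":0,"wy":0,"wz":0.173,"fingers":1},{"x":0,"y":0,"z":0,"wx":0,"wy":0,"wz":0.173,"fingers":1},{"x":0,"y":0,"z":0,"wx":0,"wy":0,"wz":0.173,"fingers":1},{"x":0,"y":0,"z":0,"wx":0,"wy":0,"wz":0.173,"fingers":1},{"x":0,"y":0,"z":0,"wx":0,"wy":0,"wz":0.173,"fingers":1}]'

```text
clock: 11.28
position: [0.5019, -0.305, 0.1982]
tool_rot: [-0.0, 0.494, 0.869, 0.0]
wrist_force: [-0.6, 0.1, 0.4]
opening: 0.095
grasp_force: 0.0
```

>>> arm_command --increments '[{"x":0,"y":0,"z":0,"wx":0,"wy":0,"wz":0.173,"fingers":1},{"x":0,"y":0,"z":0,"wx":0,"wy":0,"wz":0.173,"fingers":1},{"x":0,"y":0,"z":0,"wx":0,"wy":0,"wz":0.173,"fingers":1},{"x":0,"y":0,"z":0,"wx":0,"wy":0,"wz":0.173,"fingers":1},{"x":0,"y":0,"z":0,"wx":0,"wy":0,"wz":0.173,"fingers":1}]'

```text
clock: 11.9
position: [0.5019, -0.305, 0.1982]
tool_rot: [-0.0, 0.813, 0.582, 0.0]
wrist_force: [-0.0, 0.3, -0.2]
opening: 0.0951
grasp_force: 0.0
```

>>> arm_command --increments '[{"x":0,"y":0,"z":0,"wx":0,"wy":0,"wz":0.173,"fingers":1},{"x":0,"y":0,"z":0,"wx":0,"wy":0,"wz":0.173,"fingers":1},{"x":0,"y":0,"z":0,"wx":0,"wy":0,"wz":0.173,"fingers":1},{"x":0,"y":0,"z":0,"wx":0,"wy":0,"wz":0.173,"fingers":1},{"x":0,"y":0,"z":0,"wx":0,"wy":0,"wz":0,"fingers":1}]'

```text
clock: 12.52
position: [0.5018, -0.3052, 0.1982]
tool_rot: [-0.0, 0.961, 0.275, -0.0]
wrist_force: [0.4, 0.6, -0.0]
opening: 0.0952
grasp_force: 0.0
```

```bash
python3 -c "
from h import *
plan([(.442,-.310,.08),(.442,-.310,.010)],-58.4,[3,3]); print(tool()[2]['joint_pos'][5])"
```

```text
xyz [-1.78 -0.92  3.94] w [-0.    -0.     0.002]
xyz [-1.78 -0.91  3.94] w [-0.    -0.     0.002]
xyz [-1.78 -0.91  3.94] w [-0.    -0.     0.002]
xyz [ 0.   -0.    2.33] w [-0. -0.  0.]
xyz [ 0.   -0.    2.33] w [-0. -0.  0.]
xyz [ 0.   -0.    2.33] w [-0. -0.  0.]
0.3545388883183171
```

>>> arm_command --increments '[{"x":-1.8,"y":-0.9,"z":3.9,"wx":0,"wy":0,"wz":0,"fingers":0.8},{"x":-1.8,"y":-0.9,"z":3.9,"wx":0,"wy":0,"wz":0,"fingers":0.8},{"x":-1.8,"y":-0.9,"z":3.9,"wx":0,"wy":0,"wz":0,"fingers":0.8},{"x":0,"y":0,"z":0,"wx":0,"wy":0,"wz":0,"fingers":0.8},{"x":0,"y":0,"z":3,"wx":0,"wy":0,"wz":0,"fingers":0.8}]'

```text
clock: 13.15
position: [0.4433, -0.3126, 0.0536]
tool_rot: [0.002, 0.961, 0.275, 0.001]
wrist_force: [0.4, -0.6, 0.2]
opening: 0.076
grasp_force: 0.0
```

>>> arm_command --increments '[{"x":0,"y":0,"z":3,"wx":0,"wy":0,"wz":0,"fingers":0.8},{"x":0,"y":0,"z":1.1,"wx":0,"wy":0,"wz":0,"fingers":0.8},{"x":0,"y":0,"z":0,"wx":0,"wy":0,"wz":0,"fingers":0.35},{"x":0,"y":0,"z":0,"wx":0,"wy":0,"wz":0,"fingers":0.35},{"x":0,"y":0,"z":0,"wx":0,"wy":0,"wz":0,"fingers":0.35}]' --newtons 15

```text
clock: 13.78
position: [0.4416, -0.3118, 0.0114]
tool_rot: [0.001, 0.962, 0.274, 0.0]
wrist_force: [0.3, 0.8, -1.0]
opening: 0.0513
grasp_force: 0.0
```

>>> arm_command --increments '[{"x":0,"y":0,"z":0,"wx":0,"wy":0,"wz":0,"fingers":0.35},{"x":0,"y":0,"z":0,"wx":0,"wy":0,"wz":0,"fingers":0.35},{"x":0,"y":0,"z":-3,"wx":0,"wy":0,"wz":0,"fingers":0.35},{"x":0,"y":0,"z":-5,"wx":0,"wy":0,"wz":0,"fingers":0.35},{"x":0,"y":0,"z":-5,"wx":0,"wy":0,"wz":0,"fingers":0.35}]'

```text
clock: 14.4
position: [0.4409, -0.3113, 0.1418]
tool_rot: [-0.0, 0.962, 0.274, -0.0]
wrist_force: [0.1, -0.0, -0.2]
opening: 0.0442
grasp_force: 15.0
```

```bash
python3 -c "
from h import *
print(tool()[2]['opening'],tool()[2]['grasp_force'])
plan([jw(-32,0,160)],-99.4,[7]);print(jw(-32,0,160),JO)"
```

```text
0.044230934021301384 14.950121194124222
xyz [ 3.73 -1.56 -0.26] w [-0.     0.     0.103]
xyz [ 3.55 -1.94 -0.26] w [-0.     0.     0.103]
xyz [ 3.33 -2.29 -0.26] w [-0.     0.     0.103]
xyz [ 3.08 -2.62 -0.26] w [-0.     0.     0.103]
xyz [ 2.8  -2.92 -0.26] w [-0.     0.     0.103]
xyz [ 2.48 -3.19 -0.26] w [-0.     0.     0.103]
xyz [ 2.14 -3.43 -0.26] w [-0.     0.     0.103]
[ 0.60518601 -0.08092116  0.16      ] [ 0.63675632 -0.08614759]
```

>>> arm_command --increments '[{"x":3.7,"y":-1.6,"z":-0.3,"wx":0,"wy":0,"wz":0.103,"fingers":0.35},{"x":3.6,"y":-1.9,"z":-0.3,"wx":0,"wy":0,"wz":0.103,"fingers":0.35},{"x":3.3,"y":-2.3,"z":-0.3,"wx":0,"wy":0,"wz":0.103,"fingers":0.35},{"x":3.1,"y":-2.6,"z":-0.3,"wx":0,"wy":0,"wz":0.103,"fingers":0.35},{"x":2.8,"y":-2.9,"z":-0.3,"wx":0,"wy":0,"wz":0.103,"fingers":0.35}]'

```text
clock: 15.02
position: [0.5593, -0.1461, 0.1556]
tool_rot: [-0.0, 1.0, 0.018, 0.0]
wrist_force: [1.0, -0.1, -0.9]
opening: 0.0439
grasp_force: 14.9
```

>>> arm_command --increments '[{"x":2.5,"y":-3.2,"z":-0.3,"wx":0,"wy":0,"wz":0.103,"fingers":0.35},{"x":2.1,"y":-3.4,"z":-0.3,"wx":0,"wy":0,"wz":0.103,"fingers":0.35},{"x":0,"y":0,"z":0,"wx":0,"wy":0,"wz":0,"fingers":0.35},{"x":0,"y":0,"z":0,"wx":0,"wy":0,"wz":0,"fingers":0.35}]'

```text
clock: 15.52
position: [0.6051, -0.0818, 0.1612]
tool_rot: [-0.0, 0.997, -0.082, -0.0]
wrist_force: [0.0, -0.1, -0.5]
opening: 0.0442
grasp_force: 15.0
```

```bash
python3 -c "
from h import *
p,R,s=tool(); print(p,wj(p),R.as_matrix().round(3))
plan([jw(-32,0,85)],-99.4,[3])"
```

```text
[ 0.60505935 -0.08181818  0.16122449] [-31.97845457  -0.90566916] [[ 0.986 -0.164 -0.001]
 [-0.164 -0.986  0.   ]
 [-0.001  0.    -1.   ]]
xyz [ 0.   -0.03  2.54] w [ 0.  0. -0.]
xyz [ 0.   -0.03  2.54] w [ 0.  0. -0.]
xyz [-0.   -0.03  2.54] w [ 0.  0. -0.]
```

>>> arm_command --increments '[{"x":0,"y":0,"z":2.5,"wx":0,"wy":0,"wz":0,"fingers":0.35},{"x":0,"y":-0.1,"z":2.5,"wx":0,"wy":0,"wz":0,"fingers":0.35},{"x":0,"y":0,"z":2.8,"wx":0,"wy":0,"wz":0,"fingers":0.35},{"x":0,"y":0,"z":0,"wx":0,"wy":0,"wz":0,"fingers":0.35},{"x":0,"y":0,"z":0,"wx":0,"wy":0,"wz":0,"fingers":0.35}]'

```text
clock: 16.15
position: [0.6059, -0.0814, 0.0844]
tool_rot: [0.0, 0.997, -0.083, 0.0]
wrist_force: [-0.3, -0.0, 0.1]
opening: 0.0441
grasp_force: 15.0
```

```bash
python3 -c "
from h import *
c=shot('wrist','w8.png');c2=shot('scene','s8.png'); p,R,s=tool(); print(p,wj(p))
zb=p[2]-.0114
off=lambda x,y,z:proj(c,p+R.apply([x,y,0])+[0,0,z-p[2]]).round(1)
print('block top corners pred',[off(x,y,zb+.04) for x in(-.015,.015) for y in(-.022,.022)])
print('bottom',[off(.015,y,zb) for y in(-.022,.022)])
print('tile rear edge',proj(c,jw(-15,-25,40)),proj(c,jw(-15,25,40)),'lip',proj(c,jw(67,0,49.5)))
a=cv2.imread('pics/w8.png')[:, 120:520]; b=cv2.resize(cv2.imread('pics/s8.png')[200:380,270:420],None,fx=2.66,fy=2.66,interpolation=2)
o=np.zeros((480,800,3),np.uint8); o[:,:400]=a; o[:b.shape[0],400:400+b.shape[1]]=b[:480,:400]; cv2.imwrite('pics/c8.png',o)"
```

```text
[ 0.6060801  -0.08108823  0.0847    ] [-3.10906347e+01 -1.87994597e-02]
block top corners pred [array([263.6, 357.1]), array([363.9, 357.1]), array([260.8, 294.3]), array([366.6, 294.2])]
bottom [array([271.4, 262.1]), array([356. , 262.1])]
tile rear edge [354.76476269 241.8797879 ] [272.27148999 242.0839403 ] lip [313.13497034  95.58324477]
```

View pics/c8.png

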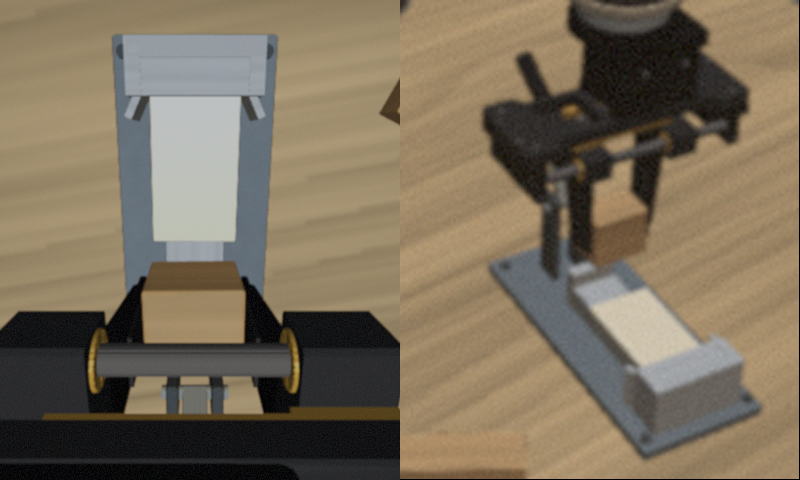

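The block is held squarely over the gap. Its bottom front edge is at row 262, the tile's rear edge at row 241, and the tile is still under the lip at row 96. I'll measure those rows precisely.

```bash
python3 -c "
from h import *
c=shot('wrist');p,R,s=tool(); g=cv2.cvtColor(c['frame'],cv2.COLOR_RGB2GRAY).astype(float)
zb=p[2]-.0114
for cols in((280,300),(325,345)):
    x=g[:,cols[0]:cols[1]].mean(1); d=np.diff(x); uc=sum(cols)/2
    r=[lo+np.argmax(abs(d[lo:hi]))+1 for lo,hi in((232,250),(254,272),(280,302))]
    print(r,'tile rear jig',wj(ray(c,uc,r[0],.04)).round(1),'block bottom front',wj(ray(c,uc,r[1],zb)).round(1),'top front',wj(ray(c,uc,r[2],zb+.04)).round(1))
    print(x[280:300].round().tolist())
print(wj(p))"
```

```text
[np.int64(242), np.int64(262), np.int64(291)] tile rear jig [-14.8  14.6] block bottom front [-16.   12.6] top front [-14.6  10.1]
[80.0, 80.0, 80.0, 79.0, 77.0, 77.0, 77.0, 77.0, 77.0, 84.0, 100.0, 119.0, 133.0, 138.0, 139.0, 138.0, 138.0, 137.0, 137.0, 136.0]
[np.int64(241), np.int64(261), np.int64(290)] tile rear jig [-14.3 -12.7] block bottom front [-15.5 -10.9] top front [-14.2  -8.6]
[82.0, 82.0, 80.0, 78.0, 78.0, 77.0, 77.0, 76.0, 79.0, 89.0, 109.0, 127.0, 137.0, 139.0, 138.0, 138.0, 138.0, 138.0, 137.0, 138.0]
[-31.10329866   0.09771128]
```

>>> arm_command --increments '[{"x":-0.15,"y":0,"z":1,"wx":0,"wy":0,"wz":0,"fingers":0.35},{"x":0,"y":0,"z":1,"wx":0,"wy":0,"wz":0,"fingers":0.35},{"x":0,"y":0,"z":1,"wx":0,"wy":0,"wz":0,"fingers":0.35},{"x":0,"y":0,"z":0.5,"wx":0,"wy":0,"wz":0,"fingers":0.35},{"x":0,"y":0,"z":0,"wx":0,"wy":0,"wz":0,"fingers":0.35}]'

```text
clock: 16.92
position: [0.6041, -0.0803, 0.0479]
tool_rot: [-0.0, 0.997, -0.083, -0.0]
wrist_force: [-0.6, 0.6, -0.1]
opening: 0.044
grasp_force: 15.0
```

>>> arm_command --increments '[{"x":0,"y":0,"z":0.3,"wx":0,"wy":0,"wz":0,"fingers":0.35},{"x":0,"y":0,"z":0.3,"wx":0,"wy":0,"wz":0,"fingers":0.35},{"x":0,"y":0,"z":0.2,"wx":0,"wy":0,"wz":0,"fingers":0.35},{"x":0,"y":0,"z":0,"wx":0,"wy":0,"wz":0,"fingers":0.35}]'

```text
clock: 17.42
position: [0.6044, -0.0804, 0.041]
tool_rot: [0.0, 0.997, -0.083, 0.0]
wrist_force: [-1.1, 0.3, 4.0]
opening: 0.0439
grasp_force: 15.0
```

>>> arm_command --increments '[{"x":0,"y":0,"z":0,"wx":0,"wy":0,"wz":0,"fingers":0.7},{"x":0,"y":0,"z":0,"wx":0,"wy":0,"wz":0,"fingers":0.7},{"x":0,"y":0,"z":0,"wx":0,"wy":0,"wz":0,"fingers":0.7},{"x":0,"y":0,"z":-3,"wx":0,"wy":0,"wz":0,"fingers":0.7},{"x":0,"y":0,"z":-5,"wx":0,"wy":0,"wz":0,"fingers":0.7}]'

```text
clock: 18.05
position: [0.6034, -0.0802, 0.1199]
tool_rot: [-0.0, 0.997, -0.083, -0.002]
wrist_force: [1.6, -0.3, 0.5]
opening: 0.0665
grasp_force: 0.0
```

>>> arm_command --increments '[{"x":0,"y":0,"z":-5,"wx":0,"wy":0,"wz":0,"fingers":0.7},{"x":0,"y":0,"z":-5,"wx":0,"wy":0,"wz":0,"fingers":0.7},{"x":0,"y":0,"z":-2,"wx":0,"wy":0,"wz":0,"fingers":0.7},{"x":0,"y":0,"z":0,"wx":0,"wy":0,"wz":0,"fingers":0.7}]'

```text
clock: 18.55
position: [0.6046, -0.0805, 0.2417]
tool_rot: [0.0, 0.997, -0.083, 0.001]
wrist_force: [-0.1, 0.5, -0.6]
opening: 0.0667
grasp_force: 0.0
```

```bash
python3 -c "
from h import *
c=shot('scene'); im=cv2.imread('pics/scene0.png'); g=im.max(2)
m=np.zeros_like(g); s=(g<45); m[212:245,308:334]=s[212:245,308:334]*255
q=max(cv2.findContours(m,0,2)[0],key=cv2.contourArea); b=cv2.boxPoints(cv2.minAreaRect(q)); print(b.round(1))
o=-c['R'].T@c['t']; n=np.array([-np.sin(JA),np.cos(JA),0]); J3=np.array([*JO,0])
def pl(u,v):
    d=c['R'].T@np.array([(u-c['cx'])/c['fx'],(v-c['cy'])/c['fy'],1.]); P=o+d*((J3-o)@n)/(d@n); return wj(P)[0].round(1),(P[2]*1000).round(1)
for r in [*b,b.mean(0)]: print(r,pl(*r))
x,z=pl(*b.mean(0)); print('theta',np.arctan2(z-75,x+95)-np.arctan2(24,100),np.hypot(z-75,x+95))
w=shot('wrist','w9.png'); im=cv2.imread('pics/w9.png')[60:540,120:520]; s9=shot('scene','s9.png'); b=cv2.resize(cv2.imread('pics/s9.png')[200:380,270:420],None,fx=2.66,fy=2.66)
O=np.zeros((480,800,3),np.uint8); O[:im.shape[0],:400]=im; O[:478,400:799]=b[:478,:399]; cv2.imwrite('pics/c9.png',O); print(tool()[0],wj(tool()[0]))
"
```

```text
[[314.  222. ]
 [317.2 220.4]
 [326.2 238.4]
 [323.  240. ]]
[314.00003 222.00006] (np.float64(-174.0), np.float64(162.0))
[317.20004 220.40005] (np.float64(-160.5), np.float64(172.9))
[326.20004 238.40005] (np.float64(-122.1), np.float64(151.1))
[323.00003 240.00006] (np.float64(-134.8), np.float64(140.0))
[320.10004 230.20006] (np.float64(-147.7), np.float64(156.5))
theta 1.9092508638218282 97.0543146902805
[ 0.60373596 -0.0803419   0.23897118] [-33.52519215   0.33464419]
```

View pics/c9.png

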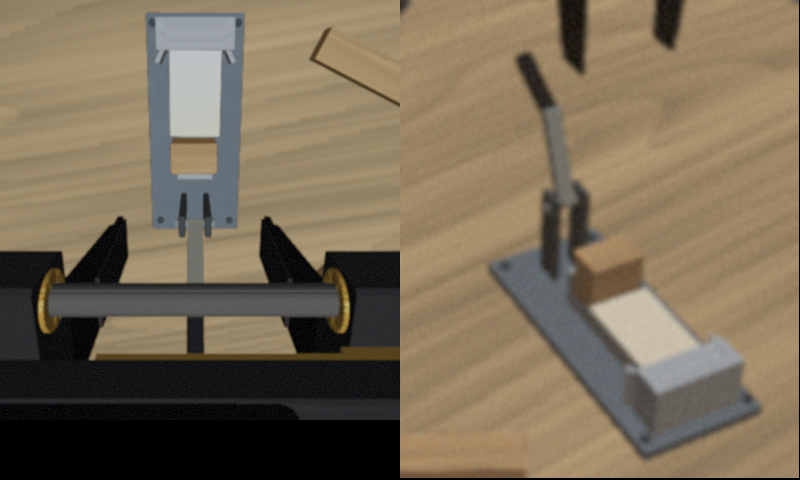

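The views show the tile under the lip, the block standing flat in the gap, and the lever open at about 1.9–2.0 rad. Next I'll move over the handle.

```bash
python3 -c "
from h import *
plan([jw(-151,0,235),jw(-151,0,142)],-99.4,[4,4])"
```

```text
xyz [-2.94  0.01  0.11] w [-0.     0.001 -0.001]
xyz [-2.94  0.01  0.1 ] w [-0.     0.001 -0.001]
xyz [-2.94  0.01  0.1 ] w [-0.     0.001 -0.001]
xyz [-2.94  0.01  0.1 ] w [-0.     0.001 -0.001]
xyz [-0.   -0.    2.33] w [-0.  0. -0.]
xyz [-0.   -0.    2.33] w [-0.  0. -0.]
xyz [-0.   -0.    2.33] w [-0.  0. -0.]
xyz [-0.   -0.    2.33] w [-0.  0. -0.]
```

>>> arm_command --increments '[{"x":-2.9,"y":0,"z":0.1,"wx":0,"wy":0,"wz":0,"fingers":0.6},{"x":-2.9,"y":0,"z":0.1,"wx":0,"wy":0,"wz":0,"fingers":0.6},{"x":-3.0,"y":0,"z":0.1,"wx":0,"wy":0,"wz":0,"fingers":0.6},{"x":-3.0,"y":0,"z":0.1,"wx":0,"wy":0,"wz":0,"fingers":0.6},{"x":0,"y":0,"z":0,"wx":0,"wy":0,"wz":0,"fingers":0.6}]'

```text
clock: 19.32
position: [0.4863, -0.0605, 0.2356]
tool_rot: [-0.0, 0.997, -0.083, -0.001]
wrist_force: [0.7, 0.5, -0.5]
opening: 0.0568
grasp_force: 0.0
```

```bash
python3 -c "
from h import *
c=shot('wrist'); p,R,s=tool(); print(p,wj(p))
g=c['frame'].max(2)
# lever columns: dark handle / steel strip centre near y=0
for q in((-151,0,165),(-120,0,130),(-95,0,86)): print(q,proj(c,jw(*q)).round(1))
s2=shot('scene'); im=s2['frame'].max(2); m=np.zeros_like(im); k=im<45; m[212:245,308:334]=k[212:245,308:334]*255
for q in cv2.findContours(m,0,2)[0]: print(cv2.contourArea(q),cv2.minAreaRect(q))
gg=cv2.cvtColor(c['frame'],cv2.COLOR_RGB2GRAY)
for v in(265,275,285,295,310,325,335): print(v,gg[v,270:360:4].tolist())
plan([jw(-151,0,142)],-99.4,[4])"
```

```text
[ 0.48759178 -0.0608395   0.23587031] [-151.29505648    0.60580721]
(-151, 0, 165) [315.1 251.3]
(-120, 0, 130) [314.9 197.8]
(-95, 0, 86) [314.6 159.7]
47.5 ((320.10003662109375, 230.20004272460938), (19.230182647705078, 3.5777084827423096), 63.43495178222656)
265 [144, 142, 141, 136, 138, 134, 137, 140, 148, 67, 25, 31, 31, 26, 135, 143, 141, 141, 141, 142, 142, 141, 144]
275 [144, 143, 143, 142, 144, 141, 143, 140, 142, 112, 33, 32, 31, 38, 143, 146, 145, 145, 145, 146, 144, 143, 144]
285 [145, 144, 147, 143, 143, 143, 142, 142, 144, 145, 145, 147, 149, 149, 151, 151, 151, 152, 152, 149, 150, 151, 150]
295 [151, 153, 152, 150, 150, 150, 150, 149, 149, 149, 148, 150, 150, 149, 149, 149, 150, 151, 154, 156, 154, 152, 151]
310 [148, 148, 146, 146, 145, 143, 143, 137, 136, 135, 135, 136, 137, 138, 141, 143, 146, 147, 149, 150, 146, 141, 140]
325 [135, 133, 133, 134, 134, 135, 139, 138, 143, 142, 144, 144, 143, 143, 144, 142, 143, 144, 142, 146, 146, 149, 152]
335 [142, 140, 141, 140, 143, 145, 143, 142, 142, 145, 144, 146, 145, 144, 145, 141, 142, 142, 140, 142, 144, 147, 144]
xyz [-0.01  0.01  2.35] w [-0.     0.    -0.001]
xyz [-0.01  0.01  2.35] w [-0.     0.    -0.001]
xyz [-0.01  0.01  2.35] w [-0.     0.    -0.001]
xyz [-0.01  0.01  2.35] w [-0.     0.    -0.001]
```

>>> arm_command --increments '[{"x":0,"y":0,"z":2.4,"wx":0,"wy":0,"wz":0,"fingers":0.6},{"x":0,"y":0,"z":2.4,"wx":0,"wy":0,"wz":0,"fingers":0.6},{"x":0,"y":0,"z":2.4,"wx":0,"wy":0,"wz":0,"fingers":0.6},{"x":0,"y":0,"z":2.2,"wx":0,"wy":0,"wz":0,"fingers":0.6},{"x":0,"y":0,"z":0,"wx":0,"wy":0,"wz":0,"fingers":0.1}]' --newtons 15

```text
clock: 20.05
position: [0.4879, -0.0609, 0.1408]
tool_rot: [-0.0, 0.997, -0.083, -0.002]
wrist_force: [-0.7, -0.1, 0.6]
opening: 0.0518
grasp_force: 0.0
```

>>> arm_command --increments '[{"x":0,"y":0,"z":0,"wx":0,"wy":0,"wz":0,"fingers":0.05},{"x":0,"y":0,"z":0,"wx":0,"wy":0,"wz":0,"fingers":0.05},{"x":0,"y":0,"z":0,"wx":0,"wy":0,"wz":0,"fingers":0.05},{"x":0,"y":0,"z":0,"wx":0,"wy":0,"wz":0,"fingers":0.05},{"x":0,"y":0,"z":0,"wx":0,"wy":0,"wz":0,"fingers":0.05}]' --newtons 15

```text
clock: 20.68
position: [0.4878, -0.0619, 0.1429]
tool_rot: [0.001, 0.997, -0.083, 0.0]
wrist_force: [-3.3, -9.4, 2.6]
opening: 0.0139
grasp_force: 15.0
```

```bash
python3 -c "
from h import *
p,R,s=tool(); x,y=wj(p); z=p[2]*1000+19; print(x,y,z,s['opening'],s['grasp_force'])
phi=np.arctan2(z-75,x+95); r=np.hypot(z-75,x+95); print('phi',phi,'r',r)
n=14; P=[(103*np.cos(a),103*np.sin(a)) for a in np.linspace(phi,.2356,n+1)]
d=np.diff(np.array(P),axis=0)/10; print(np.c_[d[:,0],-d[:,1]].round(2))"
```

```text
-150.87274992734768 -0.44345211109401983 161.8539521390837 0.013931726839482584 14.999829679727554
phi 2.142443863987656 r 103.27329367567481
[[ 1.23 -0.68]
 [ 1.31 -0.5 ]
 [ 1.36 -0.32]
 [ 1.4  -0.13]
 [ 1.4   0.06]
 [ 1.38  0.25]
 [ 1.33  0.43]
 [ 1.26  0.61]
 [ 1.17  0.78]
 [ 1.05  0.93]
 [ 0.92  1.06]
 [ 0.76  1.18]
 [ 0.6   1.27]
 [ 0.42  1.34]]
```

>>> arm_command --increments '[{"x":1.2,"y":0.05,"z":-0.7,"wx":0,"wy":0,"wz":0,"fingers":0.05},{"x":1.3,"y":0,"z":-0.5,"wx":0,"wy":0,"wz":0,"fingers":0.05},{"x":1.4,"y":0,"z":-0.3,"wx":0,"wy":0,"wz":0,"fingers":0.05},{"x":1.4,"y":0,"z":-0.1,"wx":0,"wy":0,"wz":0,"fingers":0.05}]'

```text
clock: 21.18
position: [0.5397, -0.0708, 0.1588]
tool_rot: [0.0, 0.997, -0.083, -0.001]
wrist_force: [-4.8, -5.9, 0.7]
opening: 0.0135
grasp_force: 15.0
```

>>> arm_command --increments '[{"x":1.4,"y":0,"z":0.1,"wx":0,"wy":0,"wz":0,"fingers":0.05},{"x":1.4,"y":0,"z":0.2,"wx":0,"wy":0,"wz":0,"fingers":0.05},{"x":1.3,"y":0,"z":0.4,"wx":0,"wy":0,"wz":0,"fingers":0.05},{"x":1.3,"y":0,"z":0.6,"wx":0,"wy":0,"wz":0,"fingers":0.05}]'

```text
clock: 21.68
position: [0.5939, -0.0799, 0.1462]
tool_rot: [0.001, 0.997, -0.083, 0.001]
wrist_force: [-1.8, -5.1, 6.6]
opening: 0.0137
grasp_force: 15.0
```

```bash
python3 -c "
from h import *
p,R,s=tool(); x,y=wj(p); z=p[2]*1000+19; print(x,y,z,s['opening'],s['grasp_force'],s['wrist_force'])
phi=np.arctan2(z-75,x+95); r=np.hypot(z-75,x+95); print('phi',phi,'r',r)
n=7; P=[(103*np.cos(a),103*np.sin(a)) for a in np.linspace(phi,.2356,n+1)]
P[0]=(x+95,z-75); d=np.diff(np.array(P),axis=0)/10; print(np.c_[d[:,0],-d[:,1]].round(2))"
```

```text
-43.35134441313025 -0.8316674620280533 165.22490999706184 0.013705100179441347 15.000601708889008 [-1.79789042 -5.05012025  6.57612383]
phi 1.050885511156682 r 103.96209890103702
[[0.96 0.74]
 [0.92 0.77]
 [0.83 0.87]
 [0.72 0.96]
 [0.6  1.04]
 [0.48 1.1 ]
 [0.35 1.15]]
```

>>> arm_command --increments '[{"x":1.0,"y":0,"z":0.7,"wx":0,"wy":0,"wz":0,"fingers":0.05},{"x":0.9,"y":0,"z":0.8,"wx":0,"wy":0,"wz":0,"fingers":0.05},{"x":0.8,"y":0,"z":0.9,"wx":0,"wy":0,"wz":0,"fingers":0.05},{"x":0.7,"y":0,"z":0.9,"wx":0,"wy":0,"wz":0,"fingers":0.05},{"x":0.6,"y":0,"z":1.0,"wx":0,"wy":0,"wz":0,"fingers":0.05}]'

```text
clock: 22.3
position: [0.6358, -0.087, 0.1045]
tool_rot: [0.001, 0.997, -0.083, 0.004]
wrist_force: [7.5, -5.1, 8.9]
opening: 0.0139
grasp_force: 15.0
```

>>> arm_command --increments '[{"x":0.5,"y":0,"z":0.9,"wx":0,"wy":0,"wz":0,"fingers":0.05},{"x":0.2,"y":0,"z":0.7,"wx":0,"wy":0,"wz":0,"fingers":0.05},{"x":0.1,"y":0,"z":0.4,"wx":0,"wy":0,"wz":0,"fingers":0.05},{"x":0,"y":0,"z":0,"wx":0,"wy":0,"wz":0,"fingers":0.05}]'

```text
clock: 22.8
position: [0.6439, -0.0884, 0.0842]
tool_rot: [0.001, 0.997, -0.083, 0.004]
wrist_force: [11.1, -4.8, 3.5]
opening: 0.0142
grasp_force: 15.0
```

```bash
python3 -c "
from h import *
p,R,s=tool(); x,y=wj(p); z=p[2]*1000+19; print(x,y,z,s['opening'],s['grasp_force'],s['wrist_force'])
phi=np.arctan2(z-75,x+95); r=np.hypot(z-75,x+95); print('theta',phi-.2356,'r',r)"
```

```text
7.456019608944891 -1.0111430312845584 103.1673527353241 0.01417399840521523 15.002113580703735 [11.1187037  -4.82616813  3.53666902]
theta 0.032693139146040356 r 106.25740310314698
```

>>> arm_command --increments '[{"x":0.1,"y":0,"z":0.2,"wx":0,"wy":0,"wz":0,"fingers":0.05},{"x":0.1,"y":0,"z":0.2,"wx":0,"wy":0,"wz":0,"fingers":0.05},{"x":0,"y":0,"z":0,"wx":0,"wy":0,"wz":0,"fingers":0.05}]'

```text
clock: 23.18
position: [0.6452, -0.0886, 0.08]
tool_rot: [0.001, 0.997, -0.083, 0.003]
wrist_force: [9.1, -4.7, 3.2]
opening: 0.0138
grasp_force: 15.0
```

>>> arm_command --increments '[{"x":0,"y":0,"z":0.2,"wx":0,"wy":0,"wz":0,"fingers":0.05},{"x":0,"y":0,"z":0,"wx":0,"wy":0,"wz":0,"fingers":0.05}]'

```text
clock: 23.42
position: [0.6457, -0.0887, 0.0782]
tool_rot: [0.001, 0.997, -0.083, 0.004]
wrist_force: [10.3, -5.5, 3.5]
opening: 0.0138
grasp_force: 15.0
```

>>> arm_command --increments '[{"x":0,"y":0,"z":0.2,"wx":0,"wy":0,"wz":0,"fingers":0.05},{"x":0,"y":0,"z":0.1,"wx":0,"wy":0,"wz":0,"fingers":0.05},{"x":0,"y":0,"z":0,"wx":0,"wy":0,"wz":0,"fingers":0.05}]'

```text
clock: 23.8
position: [0.6461, -0.0887, 0.0755]
tool_rot: [0.001, 0.997, -0.083, 0.005]
wrist_force: [12.1, -6.1, 4.0]
opening: 0.0138
grasp_force: 15.0
```

>>> arm_command --increments '[{"x":0,"y":0,"z":0.2,"wx":0,"wy":0,"wz":0,"fingers":0.05},{"x":0,"y":0,"z":0.1,"wx":0,"wy":0,"wz":0,"fingers":0.05},{"x":0,"y":0,"z":0,"wx":0,"wy":0,"wz":0,"fingers":0.05}]'

```text
clock: 24.18
position: [0.6463, -0.0888, 0.0725]
tool_rot: [0.001, 0.997, -0.083, 0.005]
wrist_force: [13.0, -5.4, 5.2]
opening: 0.0137
grasp_force: 15.0
```

>>> arm_command --increments '[{"x":0,"y":0,"z":0.2,"wx":0,"wy":0,"wz":0,"fingers":0.05},{"x":-0.1,"y":0,"z":0.2,"wx":0,"wy":0,"wz":0,"fingers":0.05},{"x":0,"y":0,"z":0,"wx":0,"wy":0,"wz":0,"fingers":0.05}]'

```text
clock: 24.55
position: [0.6459, -0.0887, 0.0687]
tool_rot: [0.001, 0.997, -0.083, 0.005]
wrist_force: [15.0, -6.3, 3.5]
opening: 0.0142
grasp_force: 15.0
```

```bash
python3 -c "
from h import *
c=shot('scene','s10.png'); p,R,s=tool(); print(p,wj(p),s['wrist_force'])
g=c['frame'].astype(int)
for q in((-21,0,99),(5,0,99),(31,0,99),(31,7,99),(31,7,104),(31,7,94),(-32,0,75)): print(q,proj(c,jw(*q)).round(1))
u,v=proj(c,jw(31,0,99)).astype(int)
crop=g.max(2)[v-14:v+14,u-20:u+20]; print('\n'.join(' '.join('%3d'%x for x in r[::2]) for r in crop))"
```

```text
[ 0.64586335 -0.08872216  0.06869725] [ 9.40523032 -1.05258725] [15.09057486 -6.04464831  4.08911995]
(-21, 0, 99) [351.2 286. ]
(5, 0, 99) [358.4 293.4]
(31, 0, 99) [365.9 301. ]
(31, 7, 99) [369. 300.]
(31, 7, 104) [369.2 297.9]
(31, 7, 94) [368.8 302. ]
(-32, 0, 75) [347.7 292.8]
139 140  93  30  31  32  39  34  41  43  44  40  37 108 156 155 153 153 149 154
143 141  94  42  33  38  41  35  45  44  35  34  36 112 158 152 154 156 154 159
136 139  91  39  38  36  33  38  42  42  41  37  44 120 155 152 154 153 162 165
126 135  84  35  26  35  37  28  38  44  35  29  48 125 153 154 156 161 169 164
106 122  63  33  33  27  34  29  40  41  36  35  52 134 152 154 160 166 168 163
 92 106  52  36  35  34  29  25  28  43  32  24  52 139 155 161 166 168 165 158
114  85  56  30  34  35  38  36  37  30  37  33  61 144 161 164 166 163 163 161
147  93  54  28  27  37  36  38  36  33  27  30  71 151 164 166 163 160 163 165
161 112  66  42  30  40  37  35  35  38  30  33  86 158 166 161 160 162 161 163
170 143 100  29  33  32  33  35  35  34  38  31 104 163 162 159 162 162 164 156
169 160 127  49 
[... 723 characters left out ...]
  36  39  91  97  54  31 106 155 160 164 162 164 162 161 156
118 113 114 107  73  35  41  88 118  92  41 112 159 165 165 164 160 158 157 157
116 115 116 117  90  42  47 114 162 131  62 121 167 168 164 166 163 160 157 159
120 114 119 114 101  73  56 149 196 177 108 146 168 162 161 155 155 159 160 155
115 114 121 119 140 127  83 178 205 198 139 152 168 163 162 160 159 155 154 162
115 120 134 153 180 183 135 190 210 205 175 145 166 162 160 158 156 162 159 168
122 135 167 185 207 209 184 201 211 211 198 147 155 160 158 163 156 161 166 167
148 176 203 205 209 206 204 212 206 207 206 171 142 161 165 154 163 165 174 167
186 201 204 207 211 210 209 214 209 209 210 197 143 153 159 159 165 166 174 172
```

>>> arm_command --increments '[{"x":0,"y":0,"z":0,"wx":0,"wy":0,"wz":0,"fingers":0.5},{"x":0,"y":0,"z":0,"wx":0,"wy":0,"wz":0,"fingers":0.5},{"x":0,"y":0,"z":0,"wx":0,"wy":0,"wz":0,"fingers":0.5},{"x":0,"y":0,"z":-3,"wx":0,"wy":0,"wz":0,"fingers":0.5},{"x":0,"y":0,"z":-5,"wx":0,"wy":0,"wz":0,"fingers":0.5}]'

```text
clock: 25.22
position: [0.6407, -0.0869, 0.1457]
tool_rot: [-0.0, 0.997, -0.083, -0.002]
wrist_force: [-0.6, 0.3, 0.2]
opening: 0.0472
grasp_force: 0.0
```

>>> arm_command --increments '[{"x":0,"y":0,"z":-5,"wx":0,"wy":0,"wz":0,"fingers":0.5},{"x":0,"y":0,"z":-4,"wx":0,"wy":0,"wz":0,"fingers":0.5},{"x":0,"y":0,"z":0,"wx":0,"wy":0,"wz":0,"fingers":0.5}]'

```text
clock: 25.6
position: [0.6425, -0.0873, 0.2396]
tool_rot: [0.0, 0.997, -0.083, 0.003]
wrist_force: [-0.2, -0.8, -0.8]
opening: 0.0476
grasp_force: 0.0
```

```bash
python3 -c "
from h import *
c=shot('scene','s11.png'); p,R,s=tool(); print(p,wj(p),s['wrist_force'])
g=c['frame'].max(2)
m=np.zeros_like(g); m[265:325,335:385]=(g<60)[265:325,335:385]*255
o=-c['R'].T@c['t']; n=np.array([-np.sin(JA),np.cos(JA),0]); J3=np.array([*JO,0])
def pl(u,v):
    d=c['R'].T@np.array([(u-c['cx'])/c['fx'],(v-c['cy'])/c['fy'],1.]); P=o+d*((J3-o)@n)/(d@n); return wj(P)[0].round(1),(P[2]*1000).round(1)
for q in cv2.findContours(m,0,2)[0]:
    if cv2.contourArea(q)<15: continue
    r=cv2.minAreaRect(q); b=cv2.boxPoints(r); M=cv2.moments(q); ce=(M['m10']/M['m00'],M['m01']/M['m00'])
    print(cv2.contourArea(q),r,pl(*ce),[pl(*i) for i in b])
def pred(th):
    return [proj(c,jw(-95+r*np.cos(.2356*0+a+th),0,75+r*np.sin(a+th))).round(1).tolist() for r,a in ((np.hypot(74,24),np.arctan2(24,74)),(103,.2356),(np.hypot(126,24),np.arctan2(24,126)))]
for th in(0,.05,.1,.2): print(th,pred(th))
w=shot('wrist','w11.png')"
```

```text
[ 0.64166613 -0.08712574  0.23730574] [ 5.00363993 -0.16311389] [-0.15051432  1.21934116 -0.20590954]
31.0 ((356.0, 290.9999694824219), (3.1574084758758545, 15.085396766662598), 74.74488067626953) (np.float64(-4.3), np.float64(98.5)) [(np.float64(-30.1), np.float64(79.5)), (np.float64(18.0), np.float64(122.0)), (np.float64(21.5), np.float64(117.2)), (np.float64(-26.6), np.float64(74.4))]
21.0 ((335.5000305175781, 288.5000305175781), (7.071067810058594, 5.656853675842285), 45.0) (np.float64(-73.4), np.float64(57.6)) [(np.float64(-96.3), np.float64(43.2)), (np.float64(-81.0), np.float64(63.8)), (np.float64(-61.0), np.float64(64.6)), (np.float64(-75.6), np.float64(44.2))]
0 [[351.2, 286.0], [358.5, 293.4], [365.9, 301.0]]
0.05 [[351.0, 284.2], [358.2, 291.0], [365.7, 298.0]]
0.1 [[350.7, 282.3], [357.9, 288.5], [365.4, 294.9]]
0.2 [[349.9, 278.4], [357.1, 283.3], [364.6, 288.5]]
```

The handle measures within about 0.02 rad of folded. I'll confirm with a light press from above with the fingers shut.

>>> arm_command --increments '[{"x":0,"y":0,"z":3,"wx":0,"wy":0,"wz":0,"fingers":0},{"x":0,"y":0,"z":3,"wx":0,"wy":0,"wz":0,"fingers":0},{"x":0,"y":0,"z":3,"wx":0,"wy":0,"wz":0,"fingers":0},{"x":0,"y":0,"z":1,"wx":0,"wy":0,"wz":0,"fingers":0},{"x":0,"y":0,"z":0,"wx":0,"wy":0,"wz":0,"fingers":0}]'

```text
clock: 26.32
position: [0.6413, -0.0871, 0.1355]
tool_rot: [-0.0, 0.997, -0.083, -0.001]
wrist_force: [0.3, -0.5, 0.3]
opening: 0.0038
grasp_force: 0.0
```

>>> arm_command --increments '[{"x":0,"y":0,"z":0.4,"wx":0,"wy":0,"wz":0,"fingers":0},{"x":0,"y":0,"z":0.3,"wx":0,"wy":0,"wz":0,"fingers":0},{"x":0,"y":0,"z":0,"wx":0,"wy":0,"wz":0,"fingers":0}]'

```text
clock: 26.7
position: [0.6416, -0.0872, 0.1297]
tool_rot: [-0.0, 0.997, -0.083, 0.0]
wrist_force: [-0.1, 0.1, 0.1]
opening: 0.0007
grasp_force: 0.0
```

>>> arm_command --increments '[{"x":0,"y":0,"z":0.3,"wx":0,"wy":0,"wz":0,"fingers":0},{"x":0,"y":0,"z":0.2,"wx":0,"wy":0,"wz":0,"fingers":0},{"x":0,"y":0,"z":0,"wx":0,"wy":0,"wz":0,"fingers":0}]'

```text
clock: 27.08
position: [0.6415, -0.0871, 0.1242]
tool_rot: [-0.0, 0.997, -0.083, -0.0]
wrist_force: [0.1, 0.4, 0.4]
opening: 0.0004
grasp_force: 0.0
```

>>> arm_command --increments '[{"x":0,"y":0,"z":0.3,"wx":0,"wy":0,"wz":0,"fingers":0},{"x":0,"y":0,"z":0.3,"wx":0,"wy":0,"wz":0,"fingers":0},{"x":0,"y":0,"z":0.2,"wx":0,"wy":0,"wz":0,"fingers":0},{"x":0,"y":0,"z":0,"wx":0,"wy":0,"wz":0,"fingers":0}]'

```text
clock: 27.58
position: [0.6416, -0.0872, 0.1163]
tool_rot: [-0.0, 0.997, -0.083, -0.0]
wrist_force: [-0.5, 0.4, 0.6]
opening: 0.0002
grasp_force: 0.1
```

>>> arm_command --increments '[{"x":0,"y":0,"z":0.2,"wx":0,"wy":0,"wz":0,"fingers":0},{"x":0,"y":0,"z":0.1,"wx":0,"wy":0,"wz":0,"fingers":0},{"x":0,"y":0,"z":0,"wx":0,"wy":0,"wz":0,"fingers":0}]'

```text
clock: 27.95
position: [0.6419, -0.0872, 0.1138]
tool_rot: [0.0, 0.997, -0.083, 0.0]
wrist_force: [-0.2, -0.2, 4.3]
opening: 0.0005
grasp_force: 2.3
```

>>> arm_command --increments '[{"x":0,"y":0,"z":0.15,"wx":0,"wy":0,"wz":0,"fingers":0},{"x":0,"y":0,"z":0,"wx":0,"wy":0,"wz":0,"fingers":0},{"x":0,"y":0,"z":0,"wx":0,"wy":0,"wz":0,"fingers":0}]'

```text
clock: 28.32
position: [0.642, -0.0873, 0.1133]
tool_rot: [0.0, 0.997, -0.083, 0.001]
wrist_force: [-2.4, 0.1, 10.9]
opening: 0.0002
grasp_force: 5.9
```

>>> arm_command --increments '[{"x":0,"y":0,"z":0.15,"wx":0,"wy":0,"wz":0,"fingers":0},{"x":0,"y":0,"z":0,"wx":0,"wy":0,"wz":0,"fingers":0},{"x":0,"y":0,"z":0,"wx":0,"wy":0,"wz":0,"fingers":0}]'

```text
clock: 28.7
position: [0.6422, -0.0873, 0.1128]
tool_rot: [0.0, 0.997, -0.083, 0.001]
wrist_force: [-4.3, 1.1, 19.9]
opening: 0.0005
grasp_force: 9.9
```

The lever is firm at its stop: 20 N of press moved it less than 1 mm. Now I'll retreat.

>>> arm_command --increments '[{"x":0,"y":0,"z":-2,"wx":0,"wy":0,"wz":0,"fingers":0},{"x":0,"y":0,"z":-5,"wx":0,"wy":0,"wz":0,"fingers":0.3},{"x":0,"y":0,"z":-5,"wx":0,"wy":0,"wz":0,"fingers":0.5},{"x":0,"y":0,"z":0,"wx":0,"wy":0,"wz":0,"fingers":0.5},{"x":0,"y":0,"z":0,"wx":0,"wy":0,"wz":0,"fingers":0.5}]'

```text
clock: 29.32
position: [0.6411, -0.0871, 0.2296]
tool_rot: [-0.0, 0.997, -0.083, -0.001]
wrist_force: [-0.0, -0.1, -0.9]
opening: 0.0352
grasp_force: 0.0
```

```bash
python3 -c "
from h import *
c=shot('scene','s12.png'); a=cv2.imread('pics/s11.png').astype(int); b=cv2.imread('pics/s12.png').astype(int)
d=abs(a-b).max(2)[265:375,300:410]; print('changed px',(d>50).sum())
g=b
# tile rear-edge/block/lip sanity: colours at expected points
for q in((-32,-12,70),(-12,-20,40),(60,-15,40),(75,0,49.5),(-49,0,71)): u,v=proj(c,jw(*q)).round().astype(int); print(q,(u,v),g[v,u][::-1])
w=shot('wrist'); p=tool()[0]; print(p)
G=cv2.cvtColor(w['frame'],cv2.COLOR_RGB2GRAY).astype(float)
u,v=proj(w,jw(67,12,49.5)).round().astype(int); x=G[v-12:v+12,u-4:u+4].mean(1); print('lip',v,x.round())
"
```

```text
changed px 95
(-32, -12, 70) (np.int64(342), np.int64(297)) [168 139 101]
(-12, -20, 40) (np.int64(343), np.int64(315)) [189 178 159]
(60, -15, 40) (np.int64(366), np.int64(337)) [163 166 165]
(75, 0, 49.5) (np.int64(377), np.int64(335)) [157 156 161]
(-49, 0, 71) (np.int64(343), np.int64(290)) [108 109 105]
[ 0.64103173 -0.08709291  0.22886439]
lip 152 [162. 161. 161. 162. 164. 166. 167. 167. 165. 164. 167. 178. 190. 194.
 196. 195. 196. 195. 195. 195. 195. 195. 195. 195.]
```

```bash
python3 -c "
from h import *
a=cv2.imread('pics/s11.png'); b=cv2.imread('pics/s12.png')
d=abs(a.astype(int)-b).max(2)[265:375,300:410]; v,u=np.where(d>50); print(u.min()+300,u.max()+300,v.min()+265,v.max()+265,np.median(u)+300,np.median(v)+265)
for im in(a,b):
    g=im.max(2); m=np.zeros_like(g); m[265:325,343:385]=(g<60)[265:325,343:385]*255
    for q in cv2.findContours(m,0,2)[0]:
        if cv2.contourArea(q)>15: print(cv2.contourArea(q),cv2.minAreaRect(q))"
```

```text
345 365 287 297 358.0 292.0
31.0 ((356.0, 290.9999694824219), (3.1574084758758545, 15.085396766662598), 74.74488067626953)
35.5 ((356.2837829589844, 293.2027282714844), (3.452378749847412, 15.289106369018555), 80.53767395019531)
```

The press closed the last 0.05 rad: the handle went from row 291 to row 293.2, and fully folded is predicted at 293.4. Handing in.

```bash
python3 -c "
from station import manip
print(manip.hand_in())"
```

```text
the job is handed in; nothing more can be done
None
```

The job is handed in: the tile is fully home under the lip, the block stands flat in the gap behind it, the lever is folded right down against its stop, and the gripper is clear of everything (about 29 s of the 72 s used).

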